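# Load relays terminals-up into the tester's gravity chute

### The job

Fill the relay tester's gravity chute: first slide the yellow stop carriage fully shut across the foot of the chute, then load every relay that stands on the bench so that each lies flat in the sloping track on its aluminium base plate, orange terminal side up, one behind the other. Last of all, lock the carriage by pushing the red-handled pin fully home through the holes in the two lugs, and let go of it; leave the multimeter, beaker and screwdriver where they are.

Things in the scene. Friction and masses are not known exactly. Their poses are not given: they have to be found in the camera images.
- chute: The whole loading chute, a fixed bench fixture; its place and heading differ from start to start. Origin on the bench, below the middle of the track's lower end (the foot). Its +y points level along the track in the uphill direction, +x level across it, z up. The track climbs from the foot along +y at 30 degrees. Fixed blue upright lug plate: x -115 to -75 mm, y -22 to -10 mm, up to z 60 mm, with a round hole through it along y.
- track: The steel track (floor of the chute) with blue side walls, fixed to the chute. Origin in the middle of the floor's lower end, 50 mm above the bench; +y runs uphill in the floor's surface (330 mm long), +x level across, +z square to the floor (30 degrees from vertical, leaning downhill). Inner width 52 mm, walls 24 mm above the floor, top end open. Slick: relays slide down it by themselves until they meet the stop plate or the relay before.
- track_load (a point): Point on the middle of the track floor 265 mm up from its lower end (65 mm below the upper end), clear of the others even when five relays lie in the track; axes as track. Rest a relay's lower edge here, leaning its top uphill, and let go.
- stop_carriage (a joint): Yellow stop carriage at the foot of the track, sliding level along the chute's x: 0 = open (its stop plate beside the track), 0.070 m = shut against its end stop, stop plate across the foot of the track. Needs about 2 N, stays where it is left. It starts somewhere between 0 and 0.02.
- stop_knob (a point): Centre of the gripping length of the carriage's upright black knob, 16 mm in diameter, 64 mm above the bench; the knob stands 42 mm up from the carriage (z 36 to 78 mm). Axes as chute. The yellow stop plate (sloping, up to z 74 mm) is on its uphill side, its nearest edge about 25 mm from the knob's axis.
- pin_hole (a point): Mouth of the hole in the fixed chute frame where the locking pin goes, 40 mm above the bench: centre of the hole on the outer (-y, downhill) face of the carriage's yellow lug when the carriage is shut. Holes are 14 mm across and run along the chute's y; the pin enters towards +y, first through the 10 mm thick yellow lug, then (4 mm gap) through the 12 mm thick blue fixed lug. They line up only when the carriage is shut. Axes as chute.
- pin_grip (a point): Locking pin: centre of its red block handle, 44 mm long (x), 20 mm wide (y), 28 mm high (z), lying on the bench. A steel rod 10 mm in diameter, 52 mm long, with a tapered tip, sticks out of the middle of the +x end of the handle, along +x. Fully home, the handle's +x face meets the yellow lug. 0.12 kg, balanced within the handle, so it lies level on it; left in the holes it sags a few mm, tip up.
- pin_tip (a point): Tip of the locking pin's rod, 74 mm from pin_grip along the pin's +x.
- multimeter_mid (a point): Bystander: yellow multimeter lying on the bench, 85 x 160 x 36 mm; its centre.
- beaker_mid (a point): Bystander: clear plastic beaker, 64 mm across, 80 mm high; its centre.
- screwdriver_grip (a point): Bystander: screwdriver lying on the bench; point on its handle.
- relay0_centre (a point): Centre of a solid-state relay, a block 22 mm thick (x), 44 mm wide (y), 56 mm tall (z), 0.09 kg, standing on its short end on the bench. +x is the terminal side (orange cover, four brass screws), -x the bare aluminium base plate; z is up as it stands. May be absent.
- relay1_centre (a point): Centre of a solid-state relay, a block 22 mm thick (x), 44 mm wide (y), 56 mm tall (z), 0.09 kg, standing on its short end on the bench. +x is the terminal side (orange cover, four brass screws), -x the bare aluminium base plate; z is up as it stands. May be absent.
- relay2_centre (a point): Centre of a solid-state relay, a block 22 mm thick (x), 44 mm wide (y), 56 mm tall (z), 0.09 kg, standing on its short end on the bench. +x is the terminal side (orange cover, four brass screws), -x the bare aluminium base plate; z is up as it stands. May be absent.
- relay3_centre (a point): Centre of a solid-state relay, a block 22 mm thick (x), 44 mm wide (y), 56 mm tall (z), 0.09 kg, standing on its short end on the bench. +x is the terminal side (orange cover, four brass screws), -x the bare aluminium base plate; z is up as it stands. May be absent.
- relay4_centre (a point): Centre of a solid-state relay, a block 22 mm thick (x), 44 mm wide (y), 56 mm tall (z), 0.09 kg, standing on its short end on the bench. +x is the terminal side (orange cover, four brass screws), -x the bare aluminium base plate; z is up as it stands. May be absent.
Things that resemble listed ones, but are neither listed nor needed, are in the scene too. Leave any black, green or purple look-alike of the part that bears pin_grip alone.

How it is judged:
On the way, in this order (a step that is already met when the one before it is completed fails the run):
1. the stop carriage is slid shut against its end stop (value of joint stop_carriage above 0.066 m), for 0.2 s.
2. all the relays lie in the track, terminals up, behind the shut stop (value of joint stop_carriage above 0.066 m and x of relay0_centre in the frame of track between -0.015 and 0.015 m and y of relay0_centre in the frame of track between 0.015 and 0.305 m and z of relay0_centre in the frame of track between 0.006 and 0.016 m and angle between the x axis of each of relay0_centre, relay1_centre, relay2_centre, relay3_centre, relay4_centre and the z axis of track, either way round below 0.15 rad and angle between each of relay0_centre, relay1_centre, relay2_centre, relay3_centre, relay4_centre's own x axis and vertical below 1 rad and x of relay1_centre in the frame of track between -0.015 and 0.015 m and y of relay1_centre in the frame of track between 0.015 and 0.305 m and z of relay1_centre in the frame of track between 0.006 and 0.016 m and x of relay2_centre in the frame of track between -0.015 and 0.015 m and y of relay2_centre in the frame of track between 0.015 and 0.305 m and z of relay2_centre in the frame of track between 0.006 and 0.016 m and x of relay3_centre in the frame of track between -0.015 and 0.015 m and y of relay3_centre in the frame of track between 0.015 and 0.305 m and z of relay3_centre in the frame of track between 0.006 and 0.016 m and x of relay4_centre in the frame of track between -0.015 and 0.015 m and y of relay4_centre in the frame of track between 0.015 and 0.305 m and z of relay4_centre in the frame of track between 0.006 and 0.016 m), for 0.2 s.
3. the locking pin is pushed home through both lugs (value of joint stop_carriage above 0.066 m and y of pin_tip in the frame of chute between 0.007 and 0.024 m and x of pin_tip in the frame of chute between -0.105 and -0.085 m and z of pin_tip in the frame of chute between 0.028 and 0.056 m and distance between pin_grip and pin_hole below 0.035 m), for 0.2 s.
At the end, for the whole second after the job is handed in: Stop carriage shut (within 4 mm); pin through both lugs, to within about 9 mm of fully home; every relay present lies flat on the track (within 0.15 rad), terminal side up, centre within 15 mm of the track's middle line, wholly or almost wholly on the track; all at rest (all of step 3 and x of relay0_centre in the frame of track between -0.015 and 0.015 m and y of relay0_centre in the frame of track between 0.015 and 0.305 m and z of relay0_centre in the frame of track between 0.006 and 0.016 m and angle between the x axis of each of relay0_centre, relay1_centre, relay2_centre, relay3_centre, relay4_centre and the z axis of track, either way round below 0.15 rad and angle between each of relay0_centre, relay1_centre, relay2_centre, relay3_centre, relay4_centre's own x axis and vertical below 1 rad and linear speed of each of relay0, relay1, relay2, relay3, relay4, pin below 0.03 m/s and x of relay1_centre in the frame of track between -0.015 and 0.015 m and y of relay1_centre in the frame of track between 0.015 and 0.305 m and z of relay1_centre in the frame of track between 0.006 and 0.016 m and x of relay2_centre in the frame of track between -0.015 and 0.015 m and y of relay2_centre in the frame of track between 0.015 and 0.305 m and z of relay2_centre in the frame of track between 0.006 and 0.016 m and x of relay3_centre in the frame of track between -0.015 and 0.015 m and y of relay3_centre in the frame of track between 0.015 and 0.305 m and z of relay3_centre in the frame of track between 0.006 and 0.016 m and x of relay4_centre in the frame of track between -0.015 and 0.015 m and y of relay4_centre in the frame of track between 0.015 and 0.305 m and z of relay4_centre in the frame of track between 0.006 and 0.016 m); the robot touches nothing.
It fails at once if a bystander is pushed more than 30 mm (distance of any of multimeter_mid, beaker_mid, screwdriver_grip from where it was at the start of the episode above 0.03 m).
Of relay0, relay1, relay2, relay3, relay4 only 3 to 5 are there at a start; the rules pass over those that are not, and their reading is None.
At some moment in a run one of pin may be knocked a few centimetres aside while the robot is not near it.
It also fails if it takes over 210 s, if anything falls off the work surface, if the arm or the gripper's body presses on something with over 40 N, if the wrist force passes 120 N, or if a joint passes its speed limit or range.

### The arm

A 6-joint arm with a two-finger parallel gripper is mounted at the origin on the work surface. World frame = base frame: x ahead of the robot, y to its left, z up, the work surface at z = 0. Lengths are in m, angles in rad, forces in N, time in s.
With the tool pointing down it reaches from about 0.325 to 0.85 m from the base axis. Payload 15.5 kg.
Tool frame: the origin (TCP) lies midway between the tips of the shut fingers; the grasp point (between the pads) lies 19 mm behind it; y points along the fingers, z is the direction in which the jaws open and shut, and the axes are right-handed (so a half turn about y gives the same grasp; the last joint's range is limited). The gripper opens to 91 mm and grips with 3 to 60 N. Pads are 32 mm wide; open, the fingers measure 118 mm over their backs; the gripper's body (76 mm by 178 mm) begins 60 mm behind the grasp point.
Start: joints at [1.063, 0.494, 1.345, -0, 1.302, -0.096], TCP at [0.25, 0.573, 0.214] pointing down, gripper open.
Joint ranges: [-2.91, 2.91], [-0.82, 2.16], [0.22, 2.67], [-1.22, 4.37], [0.12, 2.79], [-3.08, 3.08]. Speed limits (rad/s): [1.89, 1.89, 2.57, 3.01, 3.01, 3.01].

### API

Orientations are given as a unit quaternion [w, x, y, z].
In Python, from plant import env gives the robot as it stands.
- The arm moves only by the tool apply_moves, never from a script. Its argument "increments" is a list of rows, each a list of 7 numbers: the shift along the tool's x, y, z in m, then the turn, a rotation vector about the tool's x, y, z in degrees, then the finger opening in m, from 0 to 0.0912. A call has exactly 5 rows; each row is the pose to reach, as a shift and turn from the pose measured when the call began, along the tool's axes at that moment; what a row does not reach only later rows make up. A row lasts 1/10 s, in which the tool goes at most 50 mm and 8.59 degrees, less where a joint would pass 70% of its speed; a pose out of reach is approached as far as the arm can. A call with a gripper value outside its range is refused whole. The fingers move at their own pace and stop on an object; "squeeze" is the grip in N (left out, the last holds). Time passes only in rows, so rows that repeat a pose let the fingers close, or fill a call up. It gives the time, the measured TCP pose, the force and the opening at its end, in the units of the state.
- env.sense(): the state, without advancing time (a new reading comes with each control period).
- env.capture(name): name is "side" or "top" or "wrist"; returns a dict with "color" (400x640x3 uint8, blue, green, red), "depth" (400x640 float32, m along the optical axis (not along the pixel's ray), 0 where there is no reading), "K" (3x3 intrinsics, pixels), "dist_coeffs" ([k1, k2, p1, p2, k3] as OpenCV has them; the pictures are not rectified), "world_from_camera" (4x4, takes a point from camera to world coordinates). Camera axes: x right, y down, z forward; pixel columns grow to the right and rows downward; lengths in m; the calibration is good to about 2 mm. A picture is of the moment at which its call begins.
- env.job_done(): hands the job in, once; it reports no verdict.
The state is a dict: "t": time; "joints": joint angles; "joint_velocities": joint speeds; "effort": joint torques, N m; "tool_pos": TCP position; "orientation": TCP orientation; "contact_force": force on the tool from outside, world axes, zero at the start; "moment": the same for the moment, N m; "width": opening from 0.0 (shut) to 1.0 (fully open).
Only numpy, scipy, OpenCV 4.12 (cv2) and the standard library are available. Lean on these libraries where they do the work, as an engineer would, in place of code of your own. Each camera call takes 0.05 s, during which the arm holds its last target. There are 200 camera calls.

## Working session

There is one attempt and no reset: what is moved stays moved. The work goes in short steps, Python scripts to look and compute and a tool call to move; the robot and the scene stay as the last step left them, time stands still between calls to the robot, and variables do not carry over. Pictures are saved under pics/ and viewed, about 12 in all and at most 16, crops included, and the job is handed in when it is done.

Besides the shell and the picture viewer there is one more tool, called after "Emit:" as name(argument=value, ...), one argument or row to a line, values as JSON. apply_moves: Moves the arm, as the interface text tells. Its arguments: {"type":"object","properties":{"increments":{"type":"array"},"squeeze":{"type":"number"}},"required":["increments"]}

```bash
ls; mkdir -p pics; cat > h.py <<'E'
import numpy as np, cv2
from scipy.spatial.transform import Rotation as R
from plant import env
def cap(n,fn=None):
    c=env.capture(n)
    if fn: cv2.imwrite('pics/'+fn,c['color'])
    np.savez('last_%s.npz'%n,**{k:np.asarray(v) for k,v in c.items()})
    return c
def ld(n): return dict(np.load('last_%s.npz'%n))
def px(c,u,v,z=None,r=1):
    """world point of pixel; by depth, or on plane z"""
    p=cv2.undistortPoints(np.array([[[u,v]]],float),c['K'],c['dist_coeffs'])[0,0]
    T=c['world_from_camera']; d=np.array([p[0],p[1],1.])
    if z is None:
        w=c['depth'][int(v)-r:int(v)+r+1,int(u)-r:int(u)+r+1]; s=np.median(w[w>0])
    else: s=(z-T[2,3])/(T[:3,:3]@d)[2]
    return T[:3,:3]@(d*s)+T[:3,3]
def cloud(c):
    h,w=c['depth'].shape; u,v=np.meshgrid(np.arange(w),np.arange(h))
    p=cv2.undistortPoints(np.stack([u,v],-1).reshape(-1,1,2).astype(float),c['K'],c['dist_coeffs']).reshape(h,w,2)
    P=np.dstack([p,np.ones((h,w))])*c['depth'][...,None]; T=c['world_from_camera']
    return P@T[:3,:3].T+T[:3,3]
def tool():
    s=env.sense(); q=s['orientation']; return np.array(s['tool_pos']),R.from_quat([q[1],q[2],q[3],q[0]]),s
def go(pos,Rt):
    """increments (tool axes) to reach world pos, rotation matrix Rt"""
    p,r,s=tool(); d=r.inv().apply(np.array(pos)-p); w=(r.inv()*R.from_matrix(Rt)).as_rotvec(degrees=True)
    print('shift',d.round(4),'turn',w.round(1)); return d,w
E
python3 - <<'E'
from h import *
for n in('side','top','wrist'):
    c=cap(n,n+'0.png'); print(n,c['world_from_camera'].round(3).tolist(),c['K'][0,0])
p,r,s=tool(); print(p,r.as_matrix().round(3).tolist(),s['width'],s['t'])
E
```

```text
pics
side [[0.936, -0.249, 0.248, 0.235], [-0.352, -0.649, 0.674, -0.957], [-0.007, -0.719, -0.695, 0.96], [0.0, 0.0, 0.0, 1.0]] 360.8519370122203
top [[0.005, -0.989, 0.147, 0.365], [-1.0, -0.006, -0.004, -0.133], [0.005, -0.147, -0.989, 1.362], [0.0, 0.0, 0.0, 1.0]] 377.614772005469
wrist [[0.4, 0.878, 0.262, 0.176], [0.916, -0.383, -0.116, 0.604], [-0.001, 0.286, -0.958, 0.384], [0.0, 0.0, 0.0, 1.0]] 333.31102926905555
[0.25001244 0.57251561 0.21347943] [[0.916, -0.0, 0.4], [-0.4, -0.001, 0.916], [-0.0, -1.0, -0.001]] 1.0008354064303273 0.15
```

View pics/top0.png

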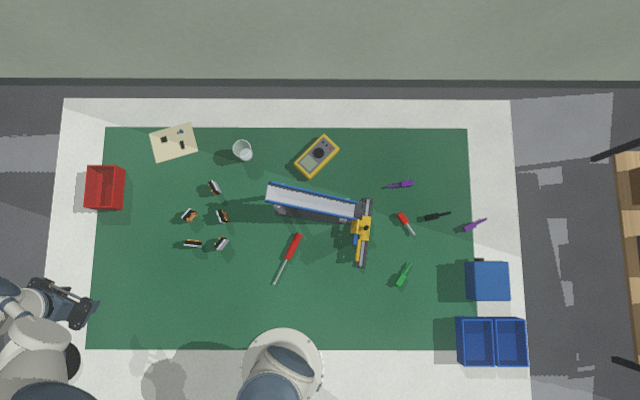

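View pics/side0.png

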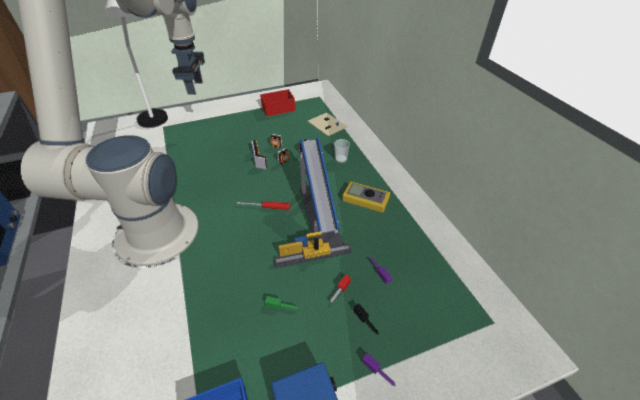

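Top view: the five upright relays are at (214,187), (189,215), (222,215), (192,243) and (222,243). The chute's foot and yellow carriage are at (362,228). The red pin candidate is at (405,222). Things that could be taken for it: red screwdriver (290,250), purple (400,184) and (475,225), black (437,215), green (403,273). I'll choose red (405,222) and check it in a crop.

```bash
python3 - <<'E'
from h import *
c=ld('top'); im=c['color']
a=cv2.resize(im[170:260,170:250],None,fx=5,fy=5,interpolation=cv2.INTER_CUBIC)
b=cv2.resize(im[180:280,335:425],None,fx=5,fy=5,interpolation=cv2.INTER_CUBIC)
h=max(a.shape[0],b.shape[0]); 
o=np.zeros((h,a.shape[1]+b.shape[1]+0,3),np.uint8); o[:a.shape[0],:a.shape[1]]=a; o[:b.shape[0],a.shape[1]:]=b
o=cv2.resize(o,None,fx=800/o.shape[1],fy=800/o.shape[1]); print(o.shape, 800/850)
cv2.imwrite('pics/crop1.png',o)
P=cloud(c)
for n in [(214,187),(189,215),(222,215),(192,243),(222,243)]:
    u,v=n; Q=P[v-14:v+15,u-14:u+15]; m=Q[...,2]>0.045
    q=Q[m][:,:2].astype(np.float32); rc=cv2.minAreaRect(q); print(n,m.sum(),np.median(Q[m][:,2]).round(4),q.mean(0).round(4),[np.round(x,3) for x in rc])
# track
Q=P[180:225,262:360]; 
hsv=cv2.cvtColor(im,cv2.COLOR_BGR2HSV); k=hsv[180:225,262:360]
m=(k[...,1]<60)&(Q[...,2]>0.04); q=Q[m]; A=np.c_[q[:,:2],np.ones(len(q))]; co,*_=np.linalg.lstsq(A,q[:,2],rcond=None)
print('floor',len(q),co, np.degrees(np.arctan(np.hypot(co[0],co[1]))),'uphill heading deg',np.degrees(np.arctan2(co[1],co[0])),q.min(0),q.max(0))
E
```

```text
(471, 800, 3) 0.9411764705882353
(214, 187) 75 0.0545 [0.6132 0.2326] [array([0.494, 0.071]), array([0.481, 0.034]), np.float64(53.79)]
(189, 215) 89 0.0545 [0.514  0.3048] [array([0.457, 0.104]), array([0.506, 0.042]), np.float64(73.679)]
(222, 215) 80 0.0545 [0.5197 0.215 ] [array([0.521, 0.215]), array([0.043, 0.023]), np.float64(25.155)]
(192, 243) 81 0.0551 [0.4194 0.2803] [array([0.395, 0.102]), array([0.473, 0.02 ]), np.float64(82.265)]
(222, 243) 80 0.055 [0.4247 0.2149] [array([0.426, 0.216]), array([0.022, 0.043]), np.float64(52.444)]
floor 1419 [-2.7538149   0.81001677  1.75089311] 70.79296815910715 uphill heading deg 163.60909597137493 [ 0.36538457 -0.25442977  0.04251817] [0.59881493 0.03896014 1.36176905]
```

View pics/crop1.png

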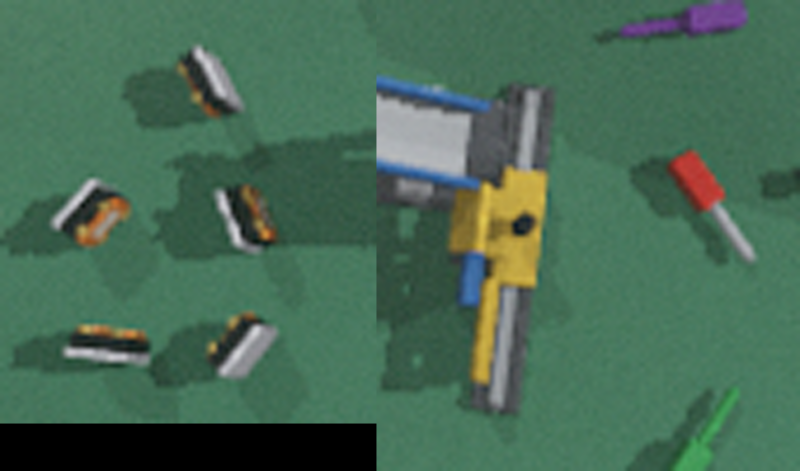

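Crop: the red handle at about (403,218) has a steel rod pointing down-right, so it is the pin and not a look-alike. The knob is at about (366,227). Relay terminal (orange) sides are visible. Next I'll filter invalid depth and measure.

```bash
python3 - <<'E'
from h import *
c=ld('top'); im=c['color']; P=cloud(c); ok=c['depth']>0
hsv=cv2.cvtColor(im,cv2.COLOR_BGR2HSV)
org=(hsv[...,0]>5)&(hsv[...,0]<28)&(hsv[...,1]>110)&(hsv[...,2]>60)
for u,v in [(214,187),(189,215),(222,215),(192,243),(222,243)]:
    s=np.s_[v-13:v+14,u-13:u+14]; Q=P[s]; m=(Q[...,2]>0.045)&(Q[...,2]<.07)&ok[s]
    q=Q[m][:,:2].astype(np.float32); rc=cv2.minAreaRect(q)
    bx=cv2.boxPoints(rc); e=[bx[1]-bx[0],bx[2]-bx[1]]; sh=min(e,key=np.linalg.norm); 
    o=P[s][org[s]&ok[s]][:,:2].mean(0); n=sh/np.linalg.norm(sh)
    if n@(o-np.array(rc[0]))<0:n=-n
    print((u,v),m.sum(),np.median(Q[m][:,2]).round(4),np.round(rc[0],4),np.round(rc[1],3),'x heading',np.degrees(np.arctan2(n[1],n[0])).round(1),'org off',((o-rc[0])@n).round(4))
s=np.s_[180:222,262:358]; Q=P[s];k=hsv[s]
m=(k[...,1]<50)&(k[...,2]>110)&(Q[...,2]>0.05)&(Q[...,2]<.3)&ok[s]; q=Q[m]
for i in range(3):
    A=np.c_[q[:,:2],np.ones(len(q))]; co,*_=np.linalg.lstsq(A,q[:,2],rcond=None); r=np.abs(A@co-q[:,2]); q=q[r<.006]
print('floor',len(q),np.degrees(np.arctan(np.hypot(co[0],co[1]))),'uphill',np.degrees(np.arctan2(co[1],co[0])))
print('rect',cv2.minAreaRect(q[:,:2].astype(np.float32)),q[:,2].min(),q[:,2].max(), co)
blue=(hsv[...,0]>95)&(hsv[...,0]<125)&(hsv[...,1]>130)
b=P[s][blue[s]&ok[s]]; print(len(b))
print('knob',px(c,366,227),'foot floor edge',px(c,353,210))
red=((hsv[...,0]<6)|(hsv[...,0]>174))&(hsv[...,1]>140)
s=np.s_[205:240,392:420]; q=P[s][red[s]&ok[s]]; print('pin',np.median(q,0),cv2.minAreaRect(q[q[:,2]>.02][:,:2].astype(np.float32)),'rodtip',px(c,415,235,.014))
E
```

```text
(214, 187) 72 0.0545 [0.6231 0.2495] [0.043 0.022] x heading 121.5 org off 0.0118
(189, 215) 84 0.0544 [0.5216 0.3308] [0.024 0.042] x heading -135.3 org off 0.0087
(222, 215) 80 0.0545 [0.5208 0.2153] [0.043 0.023] x heading -64.8 org off 0.0083
(192, 243) 75 0.0546 [0.4246 0.3144] [0.043 0.021] x heading -3.2 org off 0.0071
(222, 243) 80 0.055 [0.4259 0.216 ] [0.022 0.043] x heading 52.4 org off 0.0064
floor 1137 29.923268364099485 uphill 84.27317734196725
rect ((0.5573744773864746, -0.10630486905574799), (0.28709423542022705, 0.07424593716859818), 83.21638488769531) 0.05032426431759873 0.21929917607651372 [0.05743318 0.57269335 0.16211604]
402
knob [ 0.47762158 -0.28705171  0.08058129] foot floor edge [ 0.53938627 -0.24562505  0.0528531 ]
pin [ 0.51634478 -0.4243108   0.02735818] ((0.5175167918205261, -0.42568355798721313), (0.041203223168849945, 0.019058510661125183), 34.456695556640625) rodtip [ 0.45576723 -0.4697104   0.014     ]
```

Reach is fine and sizes match (relays 22×43 mm, handle 41×19 mm). Uphill heading is about 83.5° and the foot is near (0.541, -0.249). I'll add a planning helper and head for the knob.

```bash
cat >> h.py <<'E'
def down(psi,lean=0,head=0):
    """tool down, jaw axis heading psi (deg); then tilt by `lean` deg so that the tool's back goes towards `head`"""
    a=np.radians(psi); c,s=np.cos(a),np.sin(a); M=np.array([[s,0,c],[-c,0,s],[0,-1,0.]])
    h=np.radians(head); ax=np.array([-np.sin(h),np.cos(h),0])
    return R.from_rotvec(ax*np.radians(lean)).as_matrix()@M
def plan(wps):
    """wps: (pos,Rmat). prints per-call shift (m) and turn (deg), rounding propagated"""
    p,r,s=tool()
    for k,(pos,M) in enumerate(wps):
        pos=np.array(pos,float); Rt=R.from_matrix(M); w=(r.inv()*Rt).as_rotvec(degrees=True)
        n=max(1,int(np.ceil(max(np.linalg.norm(pos-p)/.23,np.linalg.norm(w)/42))))
        p0,r0=p,r
        for i in range(1,n+1):
            pt=p0+(pos-p0)*i/n; rt=r0*R.from_rotvec(w*i/n,degrees=True)
            d=r.inv().apply(pt-p).round(3)+0; t=((r.inv()*rt).as_rotvec(degrees=True)*2).round()/2+0
            print(k,list(map(float,d)),list(map(float,t)))
            p=p+r.apply(d); r=r*R.from_rotvec(t,degrees=True)
E
python3 - <<'E'
from h import *
plan([((.36,.25,.36),down(30)),((.46,-.285,.25),down(-6.5))])
E
```

```text
0 [0.115, -0.073, -0.126] [0.0, 18.0, 0.0]
0 [0.148, -0.073, -0.084] [0.0, 18.5, 0.0]
1 [0.171, 0.037, -0.06] [0.0, 12.0, 0.0]
1 [0.18, 0.036, -0.023] [0.0, 12.5, 0.0]
1 [0.181, 0.037, 0.016] [0.0, 12.0, 0.0]
```

Emit:
apply_moves(
  increments=[
    [0.023,-0.015,-0.025,0,3.6,0,0.05],
    [0.046,-0.03,-0.05,0,7.2,0,0.05],
    [0.069,-0.045,-0.075,0,10.8,0,0.05],
    [0.092,-0.06,-0.1,0,14.4,0,0.05],
    [0.115,-0.073,-0.126,0,18,0,0.05],
  ],
)

```text
t: 0.65
tool_pos: [0.3052, 0.4098, 0.2872]
orientation: [-0.66, 0.661, -0.252, 0.252]
contact_force: [0.8, -0.7, 0.5]
width: 0.59
```

Emit:
apply_moves(
  increments=[
    [0.148,-0.073,-0.084,0,18.5,0,0.05],
    [0.148,-0.073,-0.084,0,18.5,0,0.05],
    [0.148,-0.073,-0.084,0,18.5,0,0.05],
    [0.148,-0.073,-0.084,0,18.5,0,0.05],
    [0.148,-0.073,-0.084,0,18.5,0,0.05],
  ],
)

```text
t: 1.15
tool_pos: [0.3613, 0.246, 0.3621]
orientation: [0.611, -0.611, 0.355, -0.357]
contact_force: [0.7, 0.2, -0.2]
width: 0.544
```

Emit:
apply_moves(
  increments=[
    [0.171,0.037,-0.06,0,12,0,0.05],
    [0.171,0.037,-0.06,0,12,0,0.05],
    [0.171,0.037,-0.06,0,12,0,0.05],
    [0.171,0.037,-0.06,0,12,0,0.05],
    [0.171,0.037,-0.06,0,12,0,0.05],
  ],
)

```text
t: 1.65
tool_pos: [0.3936, 0.0646, 0.3241]
orientation: [-0.57, 0.57, -0.418, 0.419]
contact_force: [0.1, 0.2, 1.2]
width: 0.546
```

Emit:
apply_moves(
  increments=[
    [0.18,0.036,-0.023,0,12.5,0,0.05],
    [0.18,0.036,-0.023,0,12.5,0,0.05],
    [0.18,0.036,-0.023,0,12.5,0,0.05],
    [0.18,0.036,-0.023,0,12.5,0,0.05],
    [0.18,0.036,-0.023,0,12.5,0,0.05],
  ],
)

```text
t: 2.15
tool_pos: [0.4259, -0.1168, 0.287]
orientation: [-0.52, 0.52, -0.479, 0.479]
contact_force: [-0.1, -0.1, 0.1]
width: 0.548
```

Emit:
apply_moves(
  increments=[
    [0.181,0.037,0.016,0,12,0,0.05],
    [0.181,0.037,0.016,0,12,0,0.05],
    [0.181,0.037,0.016,0,12,0,0.05],
    [0.181,0.037,0.016,0,12,0,0.05],
    [0.181,0.037,0.016,0,12,0,0.05],
  ],
)

```text
t: 2.65
tool_pos: [0.4574, -0.2984, 0.2485]
orientation: [0.466, -0.467, 0.532, -0.531]
contact_force: [0.6, 0.7, 0.4]
width: 0.547
```

```bash
python3 - <<'E'
from h import *
c=cap('wrist','w1.png'); p,r,s=tool(); print(p,s['width'],s['t'],s['joints'],c['world_from_camera'][:3,3])
E
```

```text
[ 0.45704038 -0.29623737  0.24904084] 0.5501724781172523 2.7 [-6.84252045e-01  3.46846701e-01  1.49394251e+00 -7.63713334e-04
  1.30220240e+00 -5.54524266e-01] [ 0.46807645 -0.21929598  0.41889629]
```

View pics/w1.png

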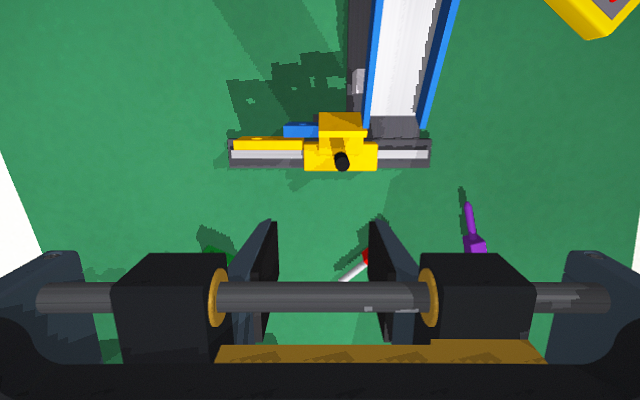

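The wrist view shows the carriage with its black knob at about (342,160), the rail from (230,152) to (430,152), the blue lug at (300,130), and the chute foot at (395,125).

```bash
python3 - <<'E'
from h import *
c=ld('wrist'); im=c['color']; P=cloud(c); ok=c['depth']>0
hsv=cv2.cvtColor(im,cv2.COLOR_BGR2HSV)
s=np.s_[145:175,325:360]; m=(hsv[s][...,2]<60)&(P[s][...,2]>.07)&(P[s][...,2]<.09); q=P[s][m]; print('knob',len(q),q.mean(0),q[:,2].max(), cv2.minEnclosingCircle(q[q[:,2]>.075][:,:2].astype(np.float32)))
# floor
s=np.s_[0:125,355:460]; k=hsv[s]; Q=P[s]; m=(k[...,1]<50)&(k[...,2]>110)&(Q[...,2]>.05)&ok[s]; q=Q[m]
for i in range(4):
    A=np.c_[q[:,:2],np.ones(len(q))]; co,*_=np.linalg.lstsq(A,q[:,2],rcond=None); q=q[np.abs(A@co-q[:,2])<.004]
print(len(q),'slope',np.degrees(np.arctan(np.hypot(*co[:2]))),'head',np.degrees(np.arctan2(co[1],co[0])))
# wall tops: blue points ~24mm above floor plane
blue=(hsv[...,0]>95)&(hsv[...,0]<125)&(hsv[...,1]>130)&ok
b=P[:130,:470][blue[:130,:470]]; dist=(b[:,2]-b[:,:2]@co[:2]-co[2])*np.cos(np.radians(30))
t=b[(dist>.019)&(dist<.03)]
a=np.radians(84); xx=np.array([np.sin(a),-np.cos(a)]); lat=t[:,:2]@xx; mid=(lat.min()+lat.max())/2
L=t[lat<mid];Rr=t[lat>mid]
for g in(L,Rr):
    v=cv2.fitLine(g[:,:2].astype(np.float32),cv2.DIST_HUBER,0,.01,.01).ravel(); print(len(g),'wall head',np.degrees(np.arctan2(v[1],v[0])),g.mean(0), (g[:,:2]@xx).round(4).min(),(g[:,:2]@xx).max())
print('co',co)
for u,v in[(231,152),(428,152)]: print(px(c,u,v))
yl=(hsv[...,0]>20)&(hsv[...,0]<32)&(hsv[...,1]>150)&ok
s=np.s_[135:152,230:302]; q=P[s][yl[s]]; print('yl lug',cv2.minAreaRect(q[q[:,2]>.045][:,:2].astype(np.float32)),np.median(q[:,2]))
s=np.s_[120:138,280:318]; q=P[s][blue[s]]; print('blue lug',cv2.minAreaRect(q[q[:,2]>.05][:,:2].astype(np.float32)),np.median(q[:,2]))
E
```

```text
knob 175 [ 0.47857639 -0.28783433  0.07713715] 0.07973909151975306 ((0.4783756732940674, -0.2886568307876587), 0.007731924764811993)
5823 slope 30.004664517891232 head 81.95864905436882
943 wall head 82.500114 [ 0.51394633 -0.19863552  0.10387608] 0.5278 0.5362368844319116
1122 wall head 82.82994 [ 0.57147703 -0.20650335  0.10341257] 0.5854 0.5943399277284707
co [0.08077942 0.57178088 0.14833298]
[ 0.34782474 -0.27004478  0.01227468]
[ 0.58727872 -0.30171037  0.0104554 ]
yl lug ((0.40145567059516907, -0.26154038310050964), (0.010149631649255753, 0.07356249541044235), 82.61436462402344) 0.05720459860966831
blue lug ((0.43912431597709656, -0.25118768215179443), (0.01166566926985979, 0.03633635491132736), 82.63200378417969) 0.05922461858321615
```

```bash
cat >> h.py <<'E'
H=82.6; O=np.array([.5367,-.2477,0]); 
ux=np.array([np.sin(np.radians(H)),-np.cos(np.radians(H)),0]); uy=np.array([np.cos(np.radians(H)),np.sin(np.radians(H)),0]); uz=np.array([0,0,1.])
def ch(x,y,z): return O+x*ux+y*uy+z*uz
def inch(p): d=np.array(p)-O; return np.array([d@ux,d@uy,d[2]])
E
python3 - <<'E'
from h import *
k=(.4785,-.288)
plan([((*k,.12),down(-7.4)),((*k,.046),down(-7.4)),((np.array([*k,.046])+.045*ux),down(-7.4))])
E
```

```text
0 [-0.011, 0.129, 0.02] [0.0, 0.0, 0.0]
1 [0.0, 0.074, 0.001] [0.0, 0.0, 0.0]
2 [0.0, 0.0, 0.045] [0.0, 0.0, 0.0]
```

Emit:
apply_moves(
  increments=[
    [-0.006,0.04,0.01,0,0,0,0.05],
    [-0.011,0.08,0.02,0,0,0,0.05],
    [-0.011,0.11,0.02,0,0,0,0.05],
    [-0.011,0.129,0.02,0,0,0,0.05],
    [-0.011,0.129,0.02,0,0,0,0.05],
  ],
)

```text
t: 3.2
tool_pos: [0.4773, -0.2849, 0.1181]
orientation: [0.466, -0.468, 0.533, -0.529]
contact_force: [-0.3, -0.7, 1.3]
width: 0.546
```

Emit:
apply_moves(
  increments=[
    [0,0.025,0,0,0,0,0.05],
    [0,0.05,0,0,0,0,0.05],
    [0,0.07,0,0,0,0,0.05],
    [0,0.074,0,0,0,0,0.05],
    [0,0.074,0,0,0,0,0.05],
  ],
)

```text
t: 3.7
tool_pos: [0.4774, -0.2841, 0.0449]
orientation: [0.467, -0.468, 0.533, -0.529]
contact_force: [-0.2, -1.0, 0.8]
width: 0.547
```

Emit:
apply_moves(
  increments=[
    [0,0,0,0,0,0,0.01],
    [0,0,0,0,0,0,0.01],
    [0,0,0,0,0,0,0.01],
    [0,0,0,0,0,0,0.01],
    [0,0,0,0,0,0,0.01],
  ],
  squeeze=12,
)

```text
t: 4.2
tool_pos: [0.4777, -0.2843, 0.0453]
orientation: [0.467, -0.468, 0.533, -0.529]
contact_force: [-0.1, -0.2, 5.7]
width: 0.171
```

Emit:
apply_moves(
  increments=[
    [0,0,0.01,0,0,0,0.01],
    [0,0,0.02,0,0,0,0.01],
    [0,0,0.03,0,0,0,0.01],
    [0,0,0.04,0,0,0,0.01],
    [0,0,0.045,0,0,0,0.01],
  ],
)

```text
t: 4.7
tool_pos: [0.5238, -0.2903, 0.0453]
orientation: [0.467, -0.468, 0.532, -0.529]
contact_force: [-2.4, 0.5, 8.2]
width: 0.17
```

Emit:
apply_moves(
  increments=[
    [0,0,0.002,0,0,0,0.01],
    [0,0,0.004,0,0,0,0.01],
    [0,0,0.006,0,0,0,0.01],
    [0,0,0.008,0,0,0,0.01],
    [0,0,0.01,0,0,0,0.01],
  ],
)

```text
t: 5.2
tool_pos: [0.5316, -0.2912, 0.0451]
orientation: [0.466, -0.469, 0.533, -0.528]
contact_force: [-25.7, -4.1, 19.3]
width: 0.174
```

Contact force shows the end stop after about 54 mm of travel, which puts the knob at chute x≈0. Next I release, lift and plan the relays.

Emit:
apply_moves(
  increments=[
    [0,0,-0.001,0,0,0,0.01],
    [0,0,-0.001,0,0,0,0.05],
    [0,0,-0.001,0,0,0,0.05],
    [0,0,-0.001,0,0,0,0.05],
    [0,0,-0.001,0,0,0,0.05],
  ],
)

```text
t: 5.7
tool_pos: [0.5307, -0.2911, 0.045]
orientation: [0.466, -0.469, 0.533, -0.528]
contact_force: [-0.7, 0.4, 0.1]
width: 0.488
```

Emit:
apply_moves(
  increments=[
    [0,-0.03,0,0,0,0,0.05],
    [0,-0.08,0,0,0,0,0.05],
    [0,-0.13,0,0,0,0,0.05],
    [0,-0.18,0,0,0,0,0.05],
    [0,-0.22,0,0,0,0,0.05],
  ],
)

```text
t: 6.2
tool_pos: [0.5327, -0.2919, 0.2682]
orientation: [0.466, -0.468, 0.533, -0.529]
contact_force: [1.1, -1.0, -0.2]
width: 0.55
```

```bash
cat >> h.py <<'E'
REL={0:((.6231,.2495),-58.5),1:((.5216,.3308),44.7),2:((.5208,.2153),115.2),3:((.4246,.3144),176.8),4:((.4259,.2160),52.4)}
B=np.radians(30); LEAN=22
def trk(x,s,h): return ch(x,s*np.cos(B)-h*np.sin(B),.05+s*np.sin(B)+h*np.cos(B))
def pick(i,first=()):
    (x,y),psi=REL[i]; plan([*first,((x,y,.16),down(psi)),((x,y,.03),down(psi))])
def place(psi_pick,x=0,dx=0):
    psi=H if psi_pick!=52.4 else H-180
    b=np.radians(60-LEAN); zr=np.array([0,np.cos(b),np.sin(b)])
    p=trk(dx,.265+.028*np.cos(b)-.011*np.sin(b),.002+.028*np.sin(b)+.011*np.cos(b))+.002*(np.sin(np.radians(LEAN))*uy+np.cos(np.radians(LEAN))*uz)
    M=down(psi,LEAN,H); return p,M
E
python3 - <<'E'
from h import *
c=cap('wrist'); im=c['color']; cv2.imwrite('pics/w2.png',im)
p,r,s=tool(); print(p,s['t'])
hsv=cv2.cvtColor(im,cv2.COLOR_BGR2HSV); P=cloud(c)
m=(hsv[...,2]<60)&(P[...,2]>.074)&(P[...,2]<.082)&(np.linalg.norm(P[...,:2]-[.532,-.295],axis=2)<.03); print('knob',m.sum(),P[m].mean(0),inch(P[m].mean(0)))
pick(2,[((.45,0,.3),down(50))]); print(place(0)[0])
E
```

```text
[ 0.53464918 -0.29319304  0.27432253] 6.25
knob 144 [ 0.53037533 -0.29504019  0.07750608] [-0.00017478 -0.04776049  0.07750608]
0 [-0.14, -0.013, -0.06] [0.0, -28.5, 0.0]
0 [-0.152, -0.013, 0.013] [0.0, -28.5, 0.0]
1 [-0.043, 0.07, 0.105] [0.0, -32.5, 0.0]
1 [0.021, 0.069, 0.112] [0.0, -33.0, 0.0]
2 [0.0, 0.13, 0.0] [0.0, 0.0, 0.0]
[ 0.56626321 -0.02007586  0.21616824]
```

Emit:
apply_moves(
  increments=[
    [-0.04,-0.013,-0.02,0,-7,0,0.05],
    [-0.08,-0.013,-0.04,0,-14,0,0.05],
    [-0.12,-0.013,-0.05,0,-21,0,0.05],
    [-0.14,-0.013,-0.06,0,-28.5,0,0.05],
    [-0.14,-0.013,-0.06,0,-28.5,0,0.05],
  ],
)

```text
t: 6.75
tool_pos: [0.4918, -0.1442, 0.2872]
orientation: [-0.585, 0.585, -0.397, 0.398]
contact_force: [0.3, -0.4, -0.3]
width: 0.549
```

Emit:
apply_moves(
  increments=[
    [-0.04,-0.004,0.003,0,-7,0,0.05],
    [-0.08,-0.008,0.006,0,-14,0,0.05],
    [-0.12,-0.013,0.01,0,-21,0,0.05],
    [-0.152,-0.013,0.013,0,-28.5,0,0.05],
    [-0.152,-0.013,0.013,0,-28.5,0,0.05],
  ],
)

```text
t: 7.25
tool_pos: [0.4471, 0.0042, 0.3001]
orientation: [-0.665, 0.666, -0.239, 0.24]
contact_force: [-0.6, -0.1, -1.1]
width: 0.549
```

Emit:
apply_moves(
  increments=[
    [-0.011,0.01,0.026,0,-8,0,0.05],
    [-0.022,0.03,0.052,0,-16,0,0.05],
    [-0.033,0.05,0.078,0,-24,0,0.05],
    [-0.043,0.07,0.105,0,-32.5,0,0.05],
    [-0.043,0.07,0.105,0,-32.5,0,0.05],
  ],
)

```text
t: 7.75
tool_pos: [0.4812, 0.1139, 0.2275]
orientation: [-0.705, 0.706, -0.043, 0.041]
contact_force: [0.9, 1.0, 0.3]
width: 0.549
```

Emit:
apply_moves(
  increments=[
    [0.005,0.017,0.028,0,-8,0,0.05],
    [0.01,0.034,0.056,0,-16,0,0.05],
    [0.016,0.051,0.084,0,-24,0,0.05],
    [0.021,0.069,0.112,0,-33,0,0.05],
    [0.021,0.069,0.112,0,-33,0,0.05],
  ],
)

```text
t: 8.25
tool_pos: [0.5159, 0.2236, 0.1564]
orientation: [-0.688, 0.689, 0.159, -0.163]
contact_force: [0.4, -0.7, 0.8]
width: 0.549
```

```bash
python3 - <<'E'
from h import *
c=cap('wrist','w3.png'); p,r,s=tool(); print(p,s['t'],s['joints'])
pick(2)
E
```

```text
[0.51564436 0.22237581 0.15740599] 8.3 [ 3.01138046e-01  4.69630723e-01  1.56949918e+00 -5.55086278e-04
  1.10664829e+00 -1.72459611e+00]
0 [0.002, -0.003, -0.009] [0.0, 1.0, 0.0]
1 [0.0, 0.13, 0.0] [0.0, 0.0, 0.0]
```

View pics/w3.png

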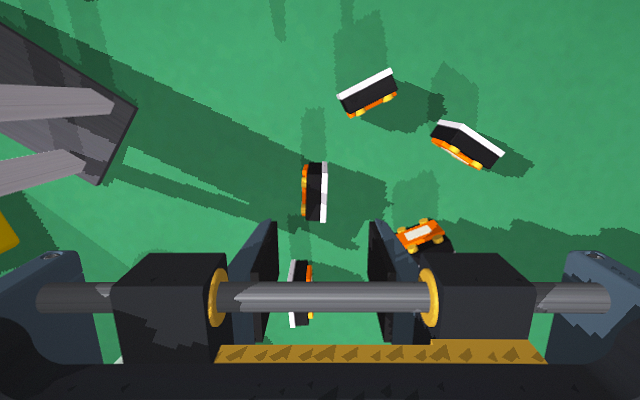

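The wrist view shows all five relays: (300,292), (313,192), (420,236), (367,92) and (467,143). I need to see which one lies between the fingers.

```bash
python3 - <<'E'
from h import *
c=ld('wrist')
for u,v in [(300,292),(313,192),(418,236),(367,92),(467,143)]: print((u,v),px(c,u,v,.056))
p,r,s=tool();T=c['world_from_camera']; q=T[:3,:3].T@(p-T[:3,3]); print('TCP px',c['K']@(q/q[2]))
q=T[:3,:3].T@(np.array([.5208,.2153,.056])-T[:3,3]); print('R2 px',c['K']@(q/q[2]))
E
```

```text
(300, 292) [0.60755765 0.24386723 0.056     ]
(313, 192) [0.51575859 0.21276274 0.056     ]
(418, 236) [0.511019   0.31284819 0.056     ]
(367, 92) [0.42470543 0.21521077 0.056     ]
(467, 143) [0.42366007 0.3063412  0.056     ]
TCP px [323.51167429 248.52756333   1.        ]
R2 px [313.10212214 198.39404703   1.        ]
```

R2 is the one at (313,192), with its orange side on -tool z as planned. I'll pick it.

Emit:
apply_moves(
  increments=[
    [0.002,0.02,-0.009,0,1,0,0.05],
    [0.002,0.05,-0.009,0,1,0,0.05],
    [0.002,0.085,-0.009,0,1,0,0.05],
    [0.002,0.115,-0.009,0,1,0,0.05],
    [0.002,0.127,-0.009,0,1,0,0.05],
  ],
)

```text
t: 8.8
tool_pos: [0.5204, 0.2131, 0.0289]
orientation: [-0.69, 0.691, 0.149, -0.154]
contact_force: [0.4, 0.3, 1.5]
width: 0.548
```

Emit:
apply_moves(
  increments=[
    [0,0,0,0,0,0,0.05],
    [0,0,0,0,0,0,0.01],
    [0,0,0,0,0,0,0.01],
    [0,0,0,0,0,0,0.01],
    [0,0,0,0,0,0,0.01],
  ],
  squeeze=20,
)

```text
t: 9.3
tool_pos: [0.5209, 0.2133, 0.0298]
orientation: [-0.69, 0.691, 0.15, -0.153]
contact_force: [0.7, -1.2, 11.4]
width: 0.241
```

```bash
python3 - <<'E'
from h import *
p,r,s=tool(); print(p,r.as_matrix().round(3).tolist(),s['width']*.0912,s['contact_force'],s['t'])
q,M=place(115.2); back=-M[:,1]
plan([((p[0],p[1],.33),r.as_matrix()),(q+back*.12,M),(q,M),(q+back*.1,M)])
E
```

```text
[0.5208932  0.21329528 0.02981777] [[0.908, -0.005, -0.419], [0.419, -0.002, 0.908], [-0.005, -1.0, -0.0]] 0.022015006314922043 [ 0.65410083 -1.20260699 11.39729534] 9.3
0 [-0.001, -0.15, 0.0] [0.0, 0.0, 0.0]
0 [-0.001, -0.15, 0.0] [0.0, 0.0, 0.0]
1 [-0.032, 0.003, -0.193] [-21.5, 32.0, 6.0]
2 [0.0, 0.12, 0.0] [0.0, 0.0, 0.0]
3 [0.0, -0.1, 0.0] [0.0, 0.0, 0.0]
```

Emit:
apply_moves(
  increments=[
    [0,-0.02,0,0,0,0,0.01],
    [0,-0.05,0,0,0,0,0.01],
    [0,-0.09,0,0,0,0,0.01],
    [0,-0.13,0,0,0,0,0.01],
    [-0.001,-0.15,0,0,0,0,0.01],
  ],
)

```text
t: 9.8
tool_pos: [0.5218, 0.2137, 0.1835]
orientation: [-0.69, 0.691, 0.151, -0.152]
contact_force: [0.6, 0.3, -1.0]
width: 0.24
```

Emit:
apply_moves(
  increments=[
    [0,-0.03,0,0,0,0,0.01],
    [0,-0.07,0,0,0,0,0.01],
    [0,-0.11,0,0,0,0,0.01],
    [-0.001,-0.15,0,0,0,0,0.01],
    [-0.001,-0.15,0,0,0,0,0.01],
  ],
)

```text
t: 10.3
tool_pos: [0.5226, 0.214, 0.3392]
orientation: [-0.69, 0.691, 0.155, -0.149]
contact_force: [1.2, 0.3, -0.8]
width: 0.241
```

Emit:
apply_moves(
  increments=[
    [-0.006,0,-0.04,-4,6,1,0.01],
    [-0.012,0.001,-0.08,-8,12,2,0.01],
    [-0.02,0.002,-0.12,-13,19,3.5,0.01],
    [-0.027,0.002,-0.16,-17,26,5,0.01],
    [-0.032,0.003,-0.193,-21.5,32,6,0.01],
  ],
)

```text
t: 10.8
tool_pos: [0.5746, 0.0235, 0.3365]
orientation: [-0.557, 0.828, -0.053, 0.044]
contact_force: [0.7, 0.1, -0.7]
width: 0.237
```

Emit:
apply_moves(
  increments=[
    [0,0,0,0,0,0,0.01],
    [0,0,0,0,0,0,0.01],
    [0,0,0,0,0,0,0.01],
    [0,0,0,0,0,0,0.01],
    [0,0,0,0,0,0,0.01],
  ],
)

```text
t: 11.3
tool_pos: [0.5744, 0.024, 0.3368]
orientation: [-0.557, 0.828, -0.053, 0.044]
contact_force: [-0.4, -0.2, -0.9]
width: 0.237
```

```bash
python3 - <<'E'
from h import *
c=cap('wrist','w4.png'); p,r,s=tool(); print(p,s['width']*.0912,s['contact_force'],s['t'],s['joints'])
q,M=place(115.2); back=-M[:,1]
plan([(q+back*.12,M),(q+back*.01,M),(q,M),(q+back*.1,M)])
# relay side face nearest camera, in tool coordinates
P=cloud(c); L=(P-p)@r.as_matrix(); m=(np.abs(L[...,2])<.010)&(L[...,1]>.002)&(L[...,1]<.03)&(np.abs(L[...,0])<.04)
print(m.sum(),np.percentile(L[m][:,0],[2,10,50,90,98]).round(4),np.percentile(L[m][:,1],[2,50,98]).round(4))
E
```

```text
[0.57449879 0.02395633 0.33680103] 0.02188955318630493 [ 0.15784011 -0.39166343 -1.23402501] 11.35 [ 0.16057446  0.39545673  1.24312302 -0.3710808   1.60562279 -1.2649361 ]
0 [-0.003, 0.009, 0.004] [0.0, -0.5, 0.5]
1 [0.0, 0.11, 0.0] [0.0, 0.0, 0.0]
2 [0.0, 0.01, 0.0] [0.0, 0.0, 0.0]
3 [0.0, -0.1, 0.0] [0.0, 0.0, 0.0]
467 [-0.0213 -0.021  -0.0201 -0.0197 -0.0194] [0.0024 0.0141 0.0285]
```

View pics/w4.png

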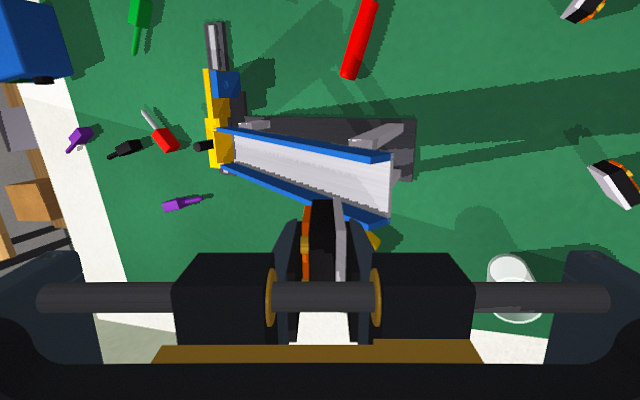

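The relay is held cleanly, orange side downhill, and sits 1.7 mm off centre in tool x (compensated). The chute lies below with the stop plate across its foot at (215,135).

Emit:
apply_moves(
  increments=[
    [-0.005,0.03,0.004,0,-0.5,0.5,0.01],
    [-0.005,0.06,0.004,0,-0.5,0.5,0.01],
    [-0.005,0.09,0.004,0,-0.5,0.5,0.01],
    [-0.005,0.115,0.004,0,-0.5,0.5,0.01],
    [-0.005,0.119,0.004,0,-0.5,0.5,0.01],
  ],
)

```text
t: 11.85
tool_pos: [0.564, -0.0168, 0.2228]
orientation: [-0.557, 0.828, -0.055, 0.036]
contact_force: [-0.6, -0.8, -0.2]
width: 0.243
```

Emit:
apply_moves(
  increments=[
    [0,0.002,0,0,0,0,0.01],
    [0,0.004,0,0,0,0,0.01],
    [0,0.006,0,0,0,0,0.01],
    [0,0.008,0,0,0,0,0.01],
    [0,0.009,0,0,0,0,0.01],
  ],
)

```text
t: 12.35
tool_pos: [0.5637, -0.02, 0.2147]
orientation: [-0.558, 0.828, -0.055, 0.036]
contact_force: [1.2, 0.1, -2.1]
width: 0.241
```

```bash
python3 - <<'E'
from h import *
c=cap('wrist','w5.png'); p,r,s=tool(); print(p,place(0)[0],s['contact_force'],s['t'],(p-place(0)[0])@ux)
cv2.imwrite('pics/w5c.png',cv2.resize(c['color'][80:320,180:480],None,fx=2.5,fy=2.5))
E
```

```text
[ 0.56359165 -0.02007728  0.21452937] [ 0.56626321 -0.02007586  0.21616824] [ 0.46408341 -0.26765497 -1.85307913] 12.4 -0.0026491270962670727
```

View pics/w5c.png

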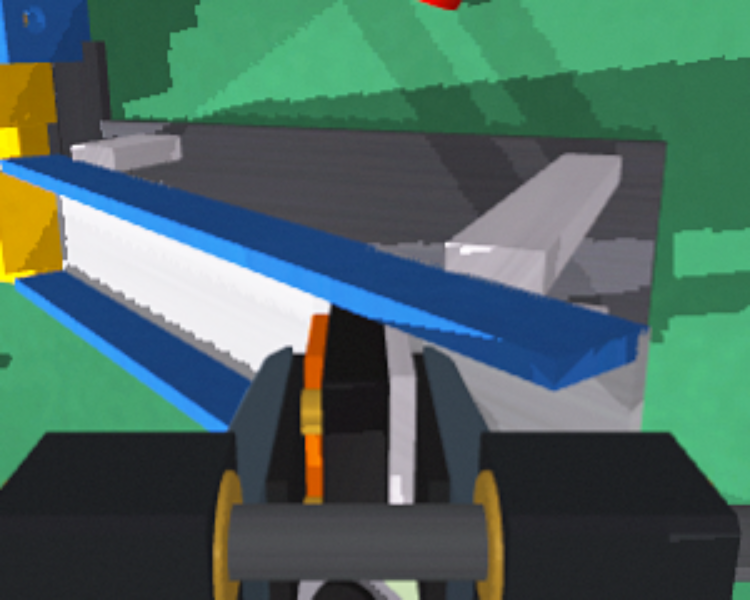

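The relay's lower edge is inside the walls and there is no contact force, so I'll release it.

Emit:
apply_moves(
  increments=[
    [0,0,0,0,0,0,0.032],
    [0,0,0,0,0,0,0.032],
    [0,0,0,0,0,0,0.032],
    [0,-0.01,0,0,0,0,0.032],
    [0,-0.02,0,0,0,0,0.032],
  ],
)

```text
t: 12.9
tool_pos: [0.5646, -0.0123, 0.2338]
orientation: [-0.558, 0.828, -0.055, 0.036]
contact_force: [0.7, 0.7, 0.2]
width: 0.353
```

Emit:
apply_moves(
  increments=[
    [0,-0.03,0,0,0,0,0.05],
    [0,-0.06,0,0,0,0,0.05],
    [0,-0.09,0,0,0,0,0.05],
    [0,-0.1,0,0,0,0,0.05],
    [0,-0.1,0,0,0,0,0.05],
  ],
)

```text
t: 13.4
tool_pos: [0.5704, 0.0256, 0.3282]
orientation: [-0.558, 0.827, -0.054, 0.037]
contact_force: [0.3, -0.0, -0.9]
width: 0.547
```

```bash
cat >> h.py <<'E'
def trkcheck():
    c=cap('wrist'); im=c['color']; P=cloud(c); d=P-O; X=d@ux; Y=d@uy; Z=P[...,2]-.05
    s=Y*np.cos(B)+Z*np.sin(B); h=-Y*np.sin(B)+Z*np.cos(B)
    m=(c['depth']>0)&(np.abs(X)<.024)&(h>.012)&(h<.06)&(s>-.01)&(s<.33)
    print('n',m.sum(),'s',np.percentile(s[m],[2,98]).round(3) if m.any() else '','h',np.percentile(h[m],[5,50,95]).round(3),'x',np.percentile(X[m],[2,50,98]).round(3))
    f=(c['depth']>0)&(np.abs(X)<.02)&(np.abs(h)<.006)&(s>0)&(s<.33); print('floor seen s',np.percentile(s[f],[1,99]).round(3))
    return c
E
python3 - <<'E'
from h import *
c=trkcheck(); cv2.imwrite('pics/w6.png',c['color']); p,r,s=tool(); print(p,s['t'])
pick(4,[((.47,.1,.33),down(30))])
E
```

```text
n 791 s [-0.005  0.056] h [0.014 0.022 0.029] x [-0.023 -0.002  0.021]
floor seen s [0.055 0.329]
[0.56980963 0.02509078 0.32674062] 13.45
0 [-0.054, -0.013, 0.028] [10.5, 26.0, 5.0]
0 [-0.062, -0.005, 0.002] [10.0, 26.0, 5.0]
1 [-0.123, 0.17, 0.019] [0.0, -22.5, 0.0]
2 [0.0, 0.13, 0.0] [0.0, 0.0, 0.0]
```

View pics/w6.png

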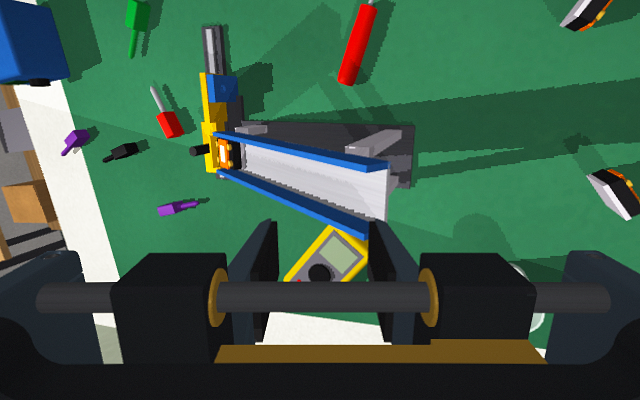

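The relay lies flat at the foot, orange side up, at (225,152). Next is R4.

Emit:
apply_moves(
  increments=[
    [-0.013,-0.003,0.007,2.5,6.5,1,0.05],
    [-0.027,-0.006,0.014,5,13,2.5,0.05],
    [-0.04,-0.01,0.021,8,19.5,4,0.05],
    [-0.054,-0.013,0.028,10.5,26,5,0.05],
    [-0.054,-0.013,0.028,10.5,26,5,0.05],
  ],
)

```text
t: 13.95
tool_pos: [0.5188, 0.0623, 0.3277]
orientation: [-0.605, 0.74, -0.212, 0.203]
contact_force: [0.2, -0.1, 1.5]
width: 0.547
```

Emit:
apply_moves(
  increments=[
    [-0.015,-0.001,0,2.5,6.5,1,0.05],
    [-0.03,-0.002,0,5,13,2.5,0.05],
    [-0.045,-0.003,0.001,7.5,19.5,4,0.05],
    [-0.062,-0.005,0.002,10,26,5,0.05],
    [-0.062,-0.005,0.002,10,26,5,0.05],
  ],
)

```text
t: 14.45
tool_pos: [0.4675, 0.0993, 0.3291]
orientation: [-0.611, 0.611, -0.357, 0.355]
contact_force: [-0.6, 0.1, -0.7]
width: 0.549
```

Emit:
apply_moves(
  increments=[
    [-0.026,0.035,0.004,0,-5.5,0,0.05],
    [-0.052,0.07,0.008,0,-11,0,0.05],
    [-0.078,0.105,0.012,0,-16.5,0,0.05],
    [-0.104,0.14,0.016,0,-22.5,0,0.05],
    [-0.123,0.17,0.019,0,-22.5,0,0.05],
  ],
)

```text
t: 14.95
tool_pos: [0.4224, 0.2164, 0.1569]
orientation: [-0.669, 0.671, -0.227, 0.225]
contact_force: [0.4, -0.1, -0.2]
width: 0.549
```

```bash
python3 - <<'E'
from h import *
p,r,s=tool(); print(p,s['t'],s['joints']); pick(4)
E
```

```text
[0.42236023 0.21638464 0.15692294] 14.95 [ 3.47496703e-01  3.60810519e-01  1.77498475e+00  6.08795195e-05
  1.00982626e+00 -5.72196768e-01]
0 [0.003, -0.003, 0.002] [0.0, 0.5, 0.0]
1 [0.0, 0.13, 0.0] [0.0, 0.0, 0.0]
```

Emit:
apply_moves(
  increments=[
    [0.003,0.025,0.002,0,0.5,0,0.05],
    [0.003,0.06,0.002,0,0.5,0,0.05],
    [0.003,0.1,0.002,0,0.5,0,0.05],
    [0.003,0.127,0.002,0,0.5,0,0.05],
    [0.003,0.127,0.002,0,0.5,0,0.05],
  ],
)

```text
t: 15.45
tool_pos: [0.4239, 0.215, 0.0265]
orientation: [-0.667, 0.672, -0.23, 0.225]
contact_force: [-1.0, -0.2, 0.0]
width: 0.547
```

Emit:
apply_moves(
  increments=[
    [0,0,0,0,0,0,0.01],
    [0,0,0,0,0,0,0.01],
    [0,0,0,0,0,0,0.01],
    [0,0,0,0,0,0,0.01],
    [0,0,0,0,0,0,0.01],
  ],
  squeeze=20,
)

```text
t: 15.95
tool_pos: [0.4247, 0.2153, 0.0274]
orientation: [-0.667, 0.672, -0.229, 0.225]
contact_force: [0.0, 0.2, 9.3]
width: 0.242
```

```bash
cat >> h.py <<'E'
def held():
    c=cap('wrist'); p,r,s=tool(); P=cloud(c); L=(P-p)@r.as_matrix(); m=(np.abs(L[...,2])<.010)&(L[...,1]>.002)&(L[...,1]<.03)&(np.abs(L[...,0])<.04)
    x=np.median(L[m][:,0])+.022; print('grip',round(s['width']*91.2,1),'relay tool-x offset',x.round(4),'tip y',np.percentile(L[m][:,1],98).round(4),m.sum(),'F',s['contact_force'],'t',s['t']); return x
def toplace(psi,lift=True):
    """lift, go to hover"""
    p,r,s=tool(); q,M=place(psi); back=-M[:,1]
    plan(([((p[0],p[1],.33),r.as_matrix())] if lift else [])+[(q+back*.12,M)])
E
python3 - <<'E'
from h import *
held(); print(tool()[0]); toplace(52.4)
E
```

```text
grip 21.9 relay tool-x offset -0.0054 tip y 0.0286 1339 F [0.13025921 0.29540361 9.4127012 ] t 16.0
[0.42475496 0.21533319 0.02745028]
0 [-0.001, -0.151, -0.001] [0.0, 0.0, 0.0]
0 [0.0, -0.152, -0.001] [0.0, 0.0, 0.0]
1 [0.058, 0.001, -0.016] [2.0, 37.0, -7.0]
1 [0.055, 0.008, 0.023] [2.0, 37.0, -7.0]
1 [0.03, 0.014, 0.051] [2.0, 37.0, -7.0]
1 [-0.008, 0.018, 0.056] [2.0, 36.5, -7.0]
```

Emit:
apply_moves(
  increments=[
    [0,-0.02,0,0,0,0,0.01],
    [0,-0.05,0,0,0,0,0.01],
    [0,-0.09,0,0,0,0,0.01],
    [0,-0.13,0,0,0,0,0.01],
    [-0.001,-0.151,0,0,0,0,0.01],
  ],
)

```text
t: 16.5
tool_pos: [0.426, 0.2168, 0.182]
orientation: [-0.668, 0.671, -0.228, 0.226]
contact_force: [0.5, 0.0, -1.8]
width: 0.242
```

Emit:
apply_moves(
  increments=[
    [0,-0.04,0,0,0,0,0.01],
    [0,-0.08,0,0,0,0,0.01],
    [0,-0.12,0,0,0,0,0.01],
    [0,-0.152,0,0,0,0,0.01],
    [0,-0.152,0,0,0,0,0.01],
  ],
)

```text
t: 17.0
tool_pos: [0.4279, 0.2176, 0.3386]
orientation: [0.67, -0.669, 0.226, -0.228]
contact_force: [0.9, -0.3, -1.4]
width: 0.24
```

Emit:
apply_moves(
  increments=[
    [0.015,0,-0.004,0.5,8,-1.5,0.01],
    [0.03,0,-0.008,1,16,-3,0.01],
    [0.045,0,-0.012,1.5,24,-4.5,0.01],
    [0.058,0.001,-0.016,2,32,-6,0.01],
    [0.058,0.001,-0.016,2,37,-7,0.01],
  ],
)

```text
t: 17.5
tool_pos: [0.4642, 0.1684, 0.337]
orientation: [-0.559, 0.562, -0.384, 0.474]
contact_force: [0.1, 0.3, -1.5]
width: 0.24
```

Emit:
apply_moves(
  increments=[
    [0.014,0.002,0.006,0.5,8,-1.5,0.01],
    [0.028,0.004,0.012,1,16,-3,0.01],
    [0.042,0.006,0.018,1.5,24,-4.5,0.01],
    [0.055,0.008,0.023,2,32,-6,0.01],
    [0.055,0.008,0.023,2,37,-7,0.01],
  ],
)

```text
t: 18.0
tool_pos: [0.5011, 0.1198, 0.3358]
orientation: [-0.386, 0.393, -0.499, 0.669]
contact_force: [0.2, 0.2, -0.4]
width: 0.241
```

Emit:
apply_moves(
  increments=[
    [0.008,0.004,0.012,0.5,8,-1.5,0.01],
    [0.016,0.007,0.024,1,16,-3,0.01],
    [0.024,0.011,0.036,1.5,24,-4.5,0.01],
    [0.03,0.014,0.051,2,32,-6,0.01],
    [0.03,0.014,0.051,2,37,-7,0.01],
  ],
)

```text
t: 18.5
tool_pos: [0.5379, 0.07, 0.3355]
orientation: [-0.171, 0.182, -0.56, 0.79]
contact_force: [0.4, -0.4, -0.3]
width: 0.238
```

```bash
python3 - <<'E'
from h import *
held(); print(tool()[0],tool()[2]['joints']); toplace(52.4,False)
E
```

```text
grip 21.8 relay tool-x offset -0.001 tip y 0.0268 411 F [-0.17672216  0.17080549 -1.41684847] t 18.55
[0.53754667 0.07054678 0.33524831] [ 0.22983822  0.29389327  1.38486395 -0.32879696  1.47668269  1.32648635]
0 [-0.009, 0.024, 0.052] [2.0, 35.5, -7.0]
```

Emit:
apply_moves(
  increments=[
    [-0.002,0.006,0.012,0.5,8,-1.5,0.01],
    [-0.004,0.012,0.024,1,16,-3,0.01],
    [-0.006,0.018,0.036,1.5,24,-4.5,0.01],
    [-0.009,0.024,0.052,2,32,-6.5,0.01],
    [-0.009,0.024,0.052,2,35.5,-7,0.01],
  ],
)

```text
t: 19.05
tool_pos: [0.5722, 0.0232, 0.3265]
orientation: [0.056, -0.039, -0.559, 0.826]
contact_force: [-1.0, -0.3, -1.3]
width: 0.244
```

Emit:
apply_moves(
  increments=[
    [0,0,0,0,0,0,0.01],
    [0,0,0,0,0,0,0.01],
    [0,0,0,0,0,0,0.01],
    [0,0,0,0,0,0,0.01],
    [0,0,0,0,0,0,0.01],
  ],
)

```text
t: 19.55
tool_pos: [0.572, 0.0234, 0.3266]
orientation: [0.055, -0.039, -0.559, 0.826]
contact_force: [-0.7, 0.3, -1.4]
width: 0.239
```

```bash
python3 - <<'E'
from h import *
held(); p,r,s=tool(); q,M=place(52.4,dx=-.001); print(p); plan([(q-M[:,1]*.01,M)])
E
```

```text
grip 22.0 relay tool-x offset -0.0019 tip y 0.027 420 F [-0.19810139 -0.62853613 -0.94959315] t 19.6
[0.57207599 0.02337148 0.32661756]
0 [0.001, 0.109, 0.0] [0.0, -0.5, 0.0]
```

Emit:
apply_moves(
  increments=[
    [0.002,0.03,0,0,-0.5,0,0.01],
    [0.002,0.06,0,0,-0.5,0,0.01],
    [0.002,0.09,0,0,-0.5,0,0.01],
    [0.002,0.107,0,0,-0.5,0,0.01],
    [0.002,0.109,0,0,-0.5,0,0.01],
  ],
)

```text
t: 20.1
tool_pos: [0.5636, -0.0171, 0.2237]
orientation: [0.054, -0.034, -0.559, 0.826]
contact_force: [-0.1, 0.3, -1.2]
width: 0.239
```

Emit:
apply_moves(
  increments=[
    [0,0.002,0,0,0,0,0.01],
    [0,0.004,0,0,0,0,0.01],
    [0,0.006,0,0,0,0,0.01],
    [0,0.008,0,0,0,0,0.01],
    [0,0.008,0,0,0,0,0.01],
  ],
)

```text
t: 20.6
tool_pos: [0.5632, -0.0199, 0.2163]
orientation: [0.054, -0.034, -0.559, 0.826]
contact_force: [0.2, 0.5, -1.5]
width: 0.24
```

Emit:
apply_moves(
  increments=[
    [0,0,0,0,0,0,0.032],
    [0,0,0,0,0,0,0.032],
    [0,0,0,0,0,0,0.032],
    [0,-0.01,0,0,0,0,0.032],
    [0,-0.02,0,0,0,0,0.032],
  ],
)

```text
t: 21.1
tool_pos: [0.5644, -0.0123, 0.2357]
orientation: [0.054, -0.034, -0.559, 0.826]
contact_force: [-0.8, -0.1, 0.1]
width: 0.349
```

Emit:
apply_moves(
  increments=[
    [0,-0.03,0,0,0,0,0.05],
    [0,-0.06,0,0,0,0,0.05],
    [0,-0.09,0,0,0,0,0.05],
    [0,-0.1,0,0,0,0,0.05],
    [0,-0.1,0,0,0,0,0.05],
  ],
)

```text
t: 21.6
tool_pos: [0.5702, 0.0252, 0.3303]
orientation: [0.053, -0.035, -0.56, 0.826]
contact_force: [-0.4, -0.2, -0.2]
width: 0.547
```

```bash
python3 - <<'E'
from h import *
c=trkcheck(); p,r,s=tool(); print(p,s['t'])
pick(0,[((.56,.13,.33),down(-97.4+30))])
E
```

```text
n 1397 s [-0.004  0.112] h [0.014 0.021 0.028] x [-0.022  0.     0.021]
floor seen s [0.11  0.329]
[0.56954469 0.02472693 0.32877144] 21.65
0 [0.023, -0.039, -0.095] [-21.5, -29.5, 6.0]
1 [-0.104, 0.17, -0.086] [0.0, -9.0, 0.0]
2 [0.0, 0.13, 0.001] [0.0, 0.0, 0.0]
```

Two relays are flat (occupied s up to 0.112 m). Now R0.

Emit:
apply_moves(
  increments=[
    [0.006,-0.01,-0.024,-5,-7,1.5,0.05],
    [0.012,-0.02,-0.048,-10,-14,3,0.05],
    [0.018,-0.03,-0.072,-15,-21,4.5,0.05],
    [0.023,-0.039,-0.095,-21.5,-29.5,6,0.05],
    [0.023,-0.039,-0.095,-21.5,-29.5,6,0.05],
  ],
)

```text
t: 22.15
tool_pos: [0.559, 0.1306, 0.3288]
orientation: [0.141, -0.14, 0.696, -0.69]
contact_force: [-0.1, -0.8, -0.3]
width: 0.548
```

Emit:
apply_moves(
  increments=[
    [-0.022,0.035,-0.018,0,-2,0,0.05],
    [-0.044,0.07,-0.036,0,-4,0,0.05],
    [-0.066,0.105,-0.054,0,-6,0,0.05],
    [-0.088,0.14,-0.072,0,-8,0,0.05],
    [-0.104,0.17,-0.086,0,-9,0,0.05],
  ],
)

```text
t: 22.65
tool_pos: [0.6206, 0.2522, 0.1562]
orientation: [0.194, -0.195, 0.683, -0.677]
contact_force: [1.1, -0.2, 0.1]
width: 0.549
```

```bash
python3 - <<'E'
from h import *
p,r,s=tool(); print(p,s['t'],s['joints']); pick(0)
E
```

```text
[0.62056047 0.25221888 0.15617387] 22.65 [0.29269769 0.61093953 1.29145504 0.00850583 1.24057396 1.30298392]
0 [-0.001, -0.004, 0.004] [0.5, 0.5, 0.0]
1 [0.0, 0.13, 0.0] [0.0, 0.0, 0.0]
```

Emit:
apply_moves(
  increments=[
    [-0.001,0.025,0.004,0.5,0.5,0,0.05],
    [-0.001,0.06,0.004,0.5,0.5,0,0.05],
    [-0.001,0.1,0.004,0.5,0.5,0,0.05],
    [-0.001,0.126,0.004,0.5,0.5,0,0.05],
    [-0.001,0.126,0.004,0.5,0.5,0,0.05],
  ],
)

```text
t: 23.15
tool_pos: [0.6196, 0.2488, 0.0254]
orientation: [-0.189, 0.194, -0.68, 0.681]
contact_force: [-0.3, 0.5, 1.3]
width: 0.545
```

Emit:
apply_moves(
  increments=[
    [0,0,0,0,0,0,0.01],
    [0,0,0,0,0,0,0.01],
    [0,0,0,0,0,0,0.01],
    [0,0,0,0,0,0,0.01],
    [0,0,0,0,0,0,0.01],
  ],
  squeeze=20,
)

```text
t: 23.65
tool_pos: [0.6203, 0.249, 0.0265]
orientation: [-0.189, 0.194, -0.68, 0.681]
contact_force: [-1.9, -0.8, 6.8]
width: 0.238
```

```bash
python3 - <<'E'
from h import *
p,r,s=tool();print(p,s['width']*91.2); toplace(-58.5)
E
```

```text
[0.62027803 0.24899765 0.02653475] 21.7020450103885
0 [0.001, -0.152, 0.0] [0.0, 0.0, 0.0]
0 [0.001, -0.151, 0.0] [0.0, 0.0, 0.0]
1 [0.039, 0.001, 0.042] [-2.5, -34.5, -6.5]
1 [0.056, 0.005, 0.011] [-2.0, -35.0, -7.0]
1 [0.052, 0.012, -0.021] [-2.5, -34.5, -6.5]
1 [0.029, 0.018, -0.046] [-2.5, -35.0, -7.0]
```

Emit:
apply_moves(
  increments=[
    [0,-0.02,0,0,0,0,0.01],
    [0,-0.05,0,0,0,0,0.01],
    [0,-0.09,0,0,0,0,0.01],
    [0,-0.13,0,0,0,0,0.01],
    [0.001,-0.152,0,0,0,0,0.01],
  ],
)

```text
t: 24.15
tool_pos: [0.6214, 0.2492, 0.1826]
orientation: [-0.191, 0.192, -0.681, 0.681]
contact_force: [1.0, -0.8, -1.1]
width: 0.238
```

Emit:
apply_moves(
  increments=[
    [0,-0.04,0,0,0,0,0.01],
    [0,-0.08,0,0,0,0,0.01],
    [0,-0.12,0,0,0,0,0.01],
    [0.001,-0.151,0,0,0,0,0.01],
    [0.001,-0.151,0,0,0,0,0.01],
  ],
)

```text
t: 24.65
tool_pos: [0.6221, 0.2492, 0.3392]
orientation: [-0.194, 0.189, -0.681, 0.681]
contact_force: [-0.4, 0.3, -1.2]
width: 0.242
```

Emit:
apply_moves(
  increments=[
    [0.01,0,0.01,-0.5,-8,-1.5,0.01],
    [0.02,0,0.02,-1,-16,-3,0.01],
    [0.03,0.001,0.03,-1.5,-24,-4.5,0.01],
    [0.039,0.001,0.042,-2.5,-32,-6,0.01],
    [0.039,0.001,0.042,-2.5,-34.5,-6.5,0.01],
  ],
)

```text
t: 25.15
tool_pos: [0.6106, 0.1914, 0.3374]
orientation: [0.345, -0.426, 0.595, -0.588]
contact_force: [-0.4, 0.1, -0.7]
width: 0.24
```

Emit:
apply_moves(
  increments=[
    [0.014,0.001,0.003,-0.5,-8,-1.5,0.01],
    [0.028,0.002,0.006,-1,-16,-3,0.01],
    [0.042,0.004,0.009,-1.5,-24,-4.5,0.01],
    [0.056,0.005,0.011,-2,-32,-6,0.01],
    [0.056,0.005,0.011,-2,-35,-7,0.01],
  ],
)

```text
t: 25.65
tool_pos: [0.5973, 0.1342, 0.3363]
orientation: [-0.465, 0.626, -0.446, 0.441]
contact_force: [-0.5, -0.1, -1.6]
width: 0.241
```

Emit:
apply_moves(
  increments=[
    [0.013,0.003,-0.005,-0.5,-8,-1.5,0.01],
    [0.026,0.006,-0.01,-1,-16,-3,0.01],
    [0.039,0.009,-0.015,-1.5,-24,-4.5,0.01],
    [0.052,0.012,-0.021,-2.5,-32,-6,0.01],
    [0.052,0.012,-0.021,-2.5,-34.5,-6.5,0.01],
  ],
)

```text
t: 26.15
tool_pos: [0.5857, 0.0767, 0.3351]
orientation: [-0.537, 0.763, -0.26, 0.249]
contact_force: [0.2, 0.1, -0.5]
width: 0.239
```

Emit:
apply_moves(
  increments=[
    [0.007,0.004,-0.011,-0.5,-8,-1.5,0.01],
    [0.014,0.008,-0.022,-1,-16,-3,0.01],
    [0.022,0.013,-0.034,-1.5,-24,-4.5,0.01],
    [0.029,0.018,-0.046,-2.5,-32,-6,0.01],
    [0.029,0.018,-0.046,-2.5,-35,-7,0.01],
  ],
)

```text
t: 26.65
tool_pos: [0.5737, 0.0193, 0.3343]
orientation: [-0.557, 0.828, -0.044, 0.032]
contact_force: [0.3, -0.5, -1.2]
width: 0.24
```

Emit:
apply_moves(
  increments=[
    [0,0,0,0,0,0,0.01],
    [0,0,0,0,0,0,0.01],
    [0,0,0,0,0,0,0.01],
    [0,0,0,0,0,0,0.01],
    [0,0,0,0,0,0,0.01],
  ],
)

```text
t: 27.15
tool_pos: [0.5738, 0.0194, 0.3342]
orientation: [-0.557, 0.828, -0.045, 0.032]
contact_force: [0.3, 0.2, -0.9]
width: 0.242
```

```bash
python3 - <<'E'
from h import *
x=held(); p,r,s=tool(); q,M=place(-58.5,dx=-x); print(p); plan([(q-M[:,1]*.01,M)])
E
```

```text
grip 21.9 relay tool-x offset -0.0027 tip y 0.0259 409 F [-0.32995461  0.12376475 -0.09791744] t 27.2
[0.57379942 0.01942701 0.33414888]
0 [-0.001, 0.114, 0.007] [0.0, 1.0, 0.5]
```

Emit:
apply_moves(
  increments=[
    [-0.001,0.03,0.004,0,1,0.5,0.01],
    [-0.001,0.06,0.007,0,1,0.5,0.01],
    [-0.001,0.09,0.007,0,1,0.5,0.01],
    [-0.001,0.112,0.007,0,1,0.5,0.01],
    [-0.001,0.114,0.007,0,1,0.5,0.01],
  ],
)

```text
t: 27.7
tool_pos: [0.5678, -0.0175, 0.2237]
orientation: [-0.557, 0.828, -0.055, 0.035]
contact_force: [0.6, -0.3, -0.5]
width: 0.239
```

Emit:
apply_moves(
  increments=[
    [0,0.002,0,0,0,0,0.01],
    [0,0.004,0,0,0,0,0.01],
    [0,0.006,0,0,0,0,0.01],
    [0,0.008,0,0,0,0,0.01],
    [0,0.008,0,0,0,0,0.01],
  ],
)

```text
t: 28.2
tool_pos: [0.5675, -0.0204, 0.2164]
orientation: [-0.557, 0.828, -0.054, 0.035]
contact_force: [0.6, -0.3, -0.3]
width: 0.243
```

Emit:
apply_moves(
  increments=[
    [0,0,0,0,0,0,0.032],
    [0,0,0,0,0,0,0.032],
    [0,0,0,0,0,0,0.032],
    [0,-0.01,0,0,0,0,0.032],
    [0,-0.02,0,0,0,0,0.032],
  ],
)

```text
t: 28.7
tool_pos: [0.5686, -0.0127, 0.2358]
orientation: [-0.557, 0.828, -0.055, 0.035]
contact_force: [0.2, -0.2, -0.1]
width: 0.356
```

Emit:
apply_moves(
  increments=[
    [0,-0.03,0,0,0,0,0.05],
    [0,-0.06,0,0,0,0,0.05],
    [0,-0.09,0,0,0,0,0.05],
    [0,-0.1,0,0,0,0,0.05],
    [0,-0.1,0,0,0,0,0.05],
  ],
)

```text
t: 29.2
tool_pos: [0.5743, 0.0254, 0.3301]
orientation: [-0.557, 0.828, -0.053, 0.037]
contact_force: [-0.3, 0.1, 0.5]
width: 0.549
```

```bash
python3 - <<'E'
from h import *
c=trkcheck(); p,r,s=tool(); print(p,s['t'],s['joints'][5])
pick(1,[((.52,.15,.33),down(60))])
E
```

```text
n 2064 s [-0.002  0.168] h [0.016 0.022 0.026] x [-0.023 -0.003  0.018]
floor seen s [0.167 0.329]
[0.57366503 0.02492959 0.32858306] 29.25 -1.2700184072613185
0 [-0.069, -0.045, 0.108] [22.0, 22.5, 4.5]
1 [-0.045, 0.085, 0.078] [0.0, 7.5, 0.0]
1 [-0.054, 0.085, 0.072] [0.0, 7.5, 0.0]
2 [0.0, 0.13, 0.0] [0.0, 0.0, 0.0]
```

Three are in (s to 0.168 m). Now R1.

Emit:
apply_moves(
  increments=[
    [-0.017,-0.011,0.027,5,5.5,1,0.05],
    [-0.034,-0.022,0.054,10,11,2,0.05],
    [-0.051,-0.033,0.081,16,16.5,3.5,0.05],
    [-0.069,-0.045,0.108,22,22.5,4.5,0.05],
    [-0.069,-0.045,0.108,22,22.5,4.5,0.05],
  ],
)

```text
t: 29.75
tool_pos: [0.5183, 0.1508, 0.3292]
orientation: [0.684, -0.68, 0.187, -0.184]
contact_force: [-0.1, -1.5, 0.4]
width: 0.547
```

Emit:
apply_moves(
  increments=[
    [-0.015,0.028,0.026,0,2.5,0,0.05],
    [-0.03,0.056,0.052,0,5,0,0.05],
    [-0.045,0.085,0.078,0,7.5,0,0.05],
    [-0.063,0.113,0.102,0,10,0,0.05],
    [-0.081,0.141,0.126,0,13,0,0.05],
  ],
)

```text
t: 30.25
tool_pos: [0.5117, 0.3014, 0.1868]
orientation: [0.658, -0.656, 0.264, -0.26]
contact_force: [1.0, -0.0, 0.7]
width: 0.549
```

```bash
python3 - <<'E'
from h import *
p,r,s=tool(); print(p,s['t'],s['joints']); pick(1)
E
```

```text
[0.51168155 0.30140207 0.18676124] 30.25 [ 0.42843657  0.47746573  1.4579955   0.00601309  1.20804281 -0.38546973]
0 [-0.013, 0.027, 0.028] [0.0, 2.0, -0.5]
1 [0.0, 0.13, 0.0] [0.0, 0.0, 0.0]
```

Emit:
apply_moves(
  increments=[
    [-0.006,0.01,0.014,0,1,0,0.05],
    [-0.013,0.027,0.028,0,2,-0.5,0.05],
    [-0.013,0.06,0.028,0,2,-0.5,0.05],
    [-0.013,0.085,0.028,0,2,-0.5,0.05],
    [-0.013,0.09,0.028,0,2,-0.5,0.05],
  ],
)

```text
t: 30.75
tool_pos: [0.5193, 0.3294, 0.093]
orientation: [-0.65, 0.655, -0.273, 0.273]
contact_force: [-0.6, -0.3, 0.7]
width: 0.546
```

```bash
python3 - <<'E'
from h import *
p,r,s=tool(); print(p,s['t']); plan([((.5216,.3308,.031),down(44.7))])
E
```

```text
[0.51931826 0.32940206 0.09296667] 30.75
0 [0.0, 0.062, 0.003] [0.5, 0.0, 0.0]
```

Emit:
apply_moves(
  increments=[
    [0,0.02,0.003,0.5,0,0,0.05],
    [0,0.04,0.003,0.5,0,0,0.05],
    [0,0.06,0.003,0.5,0,0,0.05],
    [0,0.061,0.003,0.5,0,0,0.05],
    [0,0.061,0.003,0.5,0,0,0.05],
  ],
)

```text
t: 31.25
tool_pos: [0.5215, 0.3308, 0.0324]
orientation: [0.653, -0.652, 0.272, -0.274]
contact_force: [0.3, -0.7, 0.0]
width: 0.548
```

Emit:
apply_moves(
  increments=[
    [0,0,0,0,0,0,0.01],
    [0,0,0,0,0,0,0.01],
    [0,0,0,0,0,0,0.01],
    [0,0,0,0,0,0,0.01],
    [0,0,0,0,0,0,0.01],
  ],
  squeeze=20,
)

```text
t: 31.75
tool_pos: [0.5218, 0.331, 0.0329]
orientation: [0.653, -0.652, 0.272, -0.274]
contact_force: [-0.1, -1.1, 6.3]
width: 0.242
```

```bash
python3 - <<'E'
from h import *
p,r,s=tool();print(p,s['width']*91.2); toplace(44.7)
E
```

```text
[0.52181899 0.33098004 0.03288907] 22.08442967548642
0 [0.0, -0.149, 0.0] [0.0, 0.0, 0.0]
0 [0.001, -0.148, 0.001] [0.0, 0.0, 0.0]
1 [0.127, 0.001, -0.09] [-10.5, -19.0, -3.5]
1 [0.089, 0.028, -0.123] [-11.0, -18.5, -3.5]
```

Emit:
apply_moves(
  increments=[
    [0,-0.02,0,0,0,0,0.01],
    [0,-0.05,0,0,0,0,0.01],
    [0,-0.09,0,0,0,0,0.01],
    [0,-0.13,0,0,0,0,0.01],
    [0,-0.149,0,0,0,0,0.01],
  ],
)

```text
t: 32.25
tool_pos: [0.5223, 0.3315, 0.1855]
orientation: [0.654, -0.651, 0.271, -0.275]
contact_force: [0.9, 0.3, -1.6]
width: 0.239
```

Emit:
apply_moves(
  increments=[
    [0,-0.04,0,0,0,0,0.01],
    [0,-0.08,0,0,0,0,0.01],
    [0,-0.12,0,0,0,0,0.01],
    [0.001,-0.148,0.001,0,0,0,0.01],
    [0.001,-0.148,0.001,0,0,0,0.01],
  ],
)

```text
t: 32.75
tool_pos: [0.5239, 0.3319, 0.3378]
orientation: [0.656, -0.649, 0.269, -0.276]
contact_force: [-0.5, 0.2, -2.2]
width: 0.239
```

Emit:
apply_moves(
  increments=[
    [0.025,0,-0.018,-2,-4,-0.5,0.01],
    [0.05,0,-0.036,-4,-8,-1.5,0.01],
    [0.075,0.001,-0.054,-6,-12,-2,0.01],
    [0.1,0.001,-0.072,-8,-16,-3,0.01],
    [0.127,0.001,-0.09,-10.5,-19,-3.5,0.01],
  ],
)

```text
t: 33.25
tool_pos: [0.5486, 0.177, 0.3355]
orientation: [-0.62, 0.752, -0.161, 0.158]
contact_force: [0.5, -0.3, -0.6]
width: 0.242
```

Emit:
apply_moves(
  increments=[
    [0.018,0.006,-0.025,-2,-4,-0.5,0.01],
    [0.036,0.012,-0.05,-4,-8,-1.5,0.01],
    [0.054,0.018,-0.075,-6,-12,-2,0.01],
    [0.072,0.024,-0.1,-9,-16,-3,0.01],
    [0.089,0.028,-0.123,-11,-18.5,-3.5,0.01],
  ],
)

```text
t: 33.75
tool_pos: [0.573, 0.0234, 0.3325]
orientation: [-0.557, 0.828, -0.05, 0.036]
contact_force: [0.3, 0.1, -1.4]
width: 0.247
```

Emit:
apply_moves(
  increments=[
    [0,0,0,0,0,0,0.01],
    [0,0,0,0,0,0,0.01],
    [0,0,0,0,0,0,0.01],
    [0,0,0,0,0,0,0.01],
    [0,0,0,0,0,0,0.01],
  ],
)

```text
t: 34.25
tool_pos: [0.5731, 0.024, 0.3325]
orientation: [-0.557, 0.828, -0.05, 0.036]
contact_force: [-0.1, -0.3, -1.4]
width: 0.239
```

```bash
python3 - <<'E'
from h import *
x=held(); p,r,s=tool(); q,M=place(44.7,dx=-x); print(p); plan([(q-M[:,1]*.01,M)])
E
```

```text
grip 22.0 relay tool-x offset -0.0007 tip y 0.0294 474 F [-0.32847361  0.21618054 -0.73182618] t 34.3
[0.57306192 0.02386072 0.33256129]
0 [-0.001, 0.115, 0.003] [0.0, 0.5, 0.5]
```

Emit:
apply_moves(
  increments=[
    [-0.001,0.03,0.003,0,0.5,0.5,0.01],
    [-0.001,0.06,0.003,0,0.5,0.5,0.01],
    [-0.001,0.09,0.003,0,0.5,0.5,0.01],
    [-0.001,0.112,0.003,0,0.5,0.5,0.01],
    [-0.001,0.115,0.003,0,0.5,0.5,0.01],
  ],
)

```text
t: 34.8
tool_pos: [0.5661, -0.0169, 0.2228]
orientation: [-0.557, 0.828, -0.058, 0.035]
contact_force: [-0.0, 0.2, -1.3]
width: 0.238
```

Emit:
apply_moves(
  increments=[
    [0,0.001,0,0,0,0,0.01],
    [0,0.002,0,0,0,0,0.01],
    [0,0.003,0,0,0,0,0.01],
    [0,0.005,0,0,0,0,0.01],
    [0,0.005,0,0,0,0,0.01],
  ],
)

```text
t: 35.3
tool_pos: [0.5659, -0.0186, 0.2184]
orientation: [-0.557, 0.828, -0.057, 0.036]
contact_force: [0.0, -0.3, -1.3]
width: 0.24
```

Emit:
apply_moves(
  increments=[
    [0,0,0,0,0,0,0.032],
    [0,0,0,0,0,0,0.032],
    [0,0,0,0,0,0,0.032],
    [0,-0.01,0,0,0,0,0.032],
    [0,-0.02,0,0,0,0,0.032],
  ],
)

```text
t: 35.8
tool_pos: [0.5671, -0.0109, 0.2377]
orientation: [-0.557, 0.828, -0.057, 0.036]
contact_force: [-0.6, 0.5, 1.1]
width: 0.349
```

Emit:
apply_moves(
  increments=[
    [0,-0.03,0,0,0,0,0.05],
    [0,-0.06,0,0,0,0,0.05],
    [0,-0.09,0,0,0,0,0.05],
    [0,-0.1,0,0,0,0,0.05],
    [0,-0.1,0,0,0,0,0.05],
  ],
)

```text
t: 36.3
tool_pos: [0.5733, 0.0271, 0.332]
orientation: [-0.557, 0.828, -0.056, 0.037]
contact_force: [0.1, -0.1, -1.2]
width: 0.545
```

```bash
python3 - <<'E'
from h import *
c=trkcheck(); p,r,s=tool(); print(p,s['t'],s['joints'][5])
pick(3,[((.48,.18,.33),down(115))])
E
```

```text
n 3009 s [-0.002  0.223] h [0.017 0.022 0.024] x [-0.023 -0.003  0.018]
floor seen s [0.222 0.329]
[0.57266579 0.02666325 0.33052153] 36.35 -1.2664383980560183
0 [-0.112, -0.052, 0.13] [21.5, -32.5, -6.5]
1 [0.003, 0.085, 0.072] [0.0, -31.0, 0.0]
1 [0.041, 0.085, 0.06] [0.0, -30.5, 0.0]
2 [0.0, 0.13, 0.0] [0.0, 0.0, 0.0]
```

Four are in (s to 0.223 m). Last is R3.

Emit:
apply_moves(
  increments=[
    [-0.028,-0.013,0.032,5,-8,-1.5,0.05],
    [-0.056,-0.026,0.065,10,-16,-3,0.05],
    [-0.084,-0.039,0.098,16,-24,-5,0.05],
    [-0.112,-0.052,0.13,21.5,-32.5,-6.5,0.05],
    [-0.112,-0.052,0.13,21.5,-32.5,-6.5,0.05],
  ],
)

```text
t: 36.85
tool_pos: [0.4775, 0.1831, 0.3295]
orientation: [0.691, -0.688, -0.156, 0.158]
contact_force: [0.5, -0.8, -0.0]
width: 0.549
```

Emit:
apply_moves(
  increments=[
    [0.001,0.02,0.018,0,-8,0,0.05],
    [0.002,0.04,0.036,0,-16,0,0.05],
    [0.003,0.06,0.054,0,-24,0,0.05],
    [0.003,0.085,0.072,0,-31,0,0.05],
    [0.003,0.085,0.072,0,-31,0,0.05],
  ],
)

```text
t: 37.35
tool_pos: [0.4458, 0.2497, 0.2412]
orientation: [0.624, -0.619, -0.334, 0.34]
contact_force: [0.6, 0.4, 0.4]
width: 0.541
```

Emit:
apply_moves(
  increments=[
    [0.01,0.02,0.015,0,-8,0,0.05],
    [0.02,0.04,0.03,0,-16,0,0.05],
    [0.03,0.06,0.045,0,-24,0,0.05],
    [0.041,0.085,0.06,0,-30.5,0,0.05],
    [0.041,0.085,0.06,0,-30.5,0,0.05],
  ],
)

```text
t: 37.85
tool_pos: [0.4154, 0.3168, 0.1543]
orientation: [0.515, -0.508, -0.485, 0.492]
contact_force: [-0.3, -0.9, 0.7]
width: 0.548
```

```bash
python3 - <<'E'
from h import *
p,r,s=tool(); print(p,s['t'],s['joints']); pick(3)
E
```

```text
[0.41539243 0.31682527 0.15433877] 37.85 [ 0.53226531  0.42759908  1.66096914  0.00839089  1.0656137  -2.56863007]
0 [-0.002, -0.006, -0.009] [-1.0, 0.5, 0.0]
1 [0.0, 0.13, 0.0] [0.0, 0.0, 0.0]
```

Emit:
apply_moves(
  increments=[
    [-0.002,0.01,-0.009,-1,0.5,0,0.05],
    [-0.002,0.05,-0.009,-1,0.5,0,0.05],
    [-0.002,0.09,-0.009,-1,0.5,0,0.05],
    [-0.002,0.12,-0.009,-1,0.5,0,0.05],
    [-0.002,0.121,-0.009,-1,0.5,0,0.05],
  ],
)

```text
t: 38.35
tool_pos: [0.4216, 0.3126, 0.0311]
orientation: [-0.514, 0.515, 0.484, -0.487]
contact_force: [0.2, -0.1, 0.3]
width: 0.549
```

Emit:
apply_moves(
  increments=[
    [0,0,0,0,0,0,0.01],
    [0,0,0,0,0,0,0.01],
    [0,0,0,0,0,0,0.01],
    [0,0,0,0,0,0,0.01],
    [0,0,0,0,0,0,0.01],
  ],
  squeeze=20,
)

```text
t: 38.85
tool_pos: [0.4224, 0.3129, 0.0323]
orientation: [-0.514, 0.515, 0.485, -0.486]
contact_force: [-1.4, -1.8, 12.8]
width: 0.245
```

```bash
python3 - <<'E'
from h import *
p,r,s=tool();print(p,s['width']*91.2); toplace(176.8)
E
```

```text
[0.42236684 0.31294565 0.03233352] 22.340461618607495
0 [0.0, -0.149, 0.0] [0.0, 0.0, 0.0]
0 [-0.001, -0.149, 0.0] [0.0, 0.0, 0.0]
1 [-0.093, 0.001, -0.055] [-5.5, 31.0, 6.0]
1 [-0.05, 0.017, -0.095] [-5.5, 31.0, 6.0]
1 [0.007, 0.028, -0.104] [-5.5, 31.0, 6.0]
```

Emit:
apply_moves(
  increments=[
    [0,-0.02,0,0,0,0,0.01],
    [0,-0.05,0,0,0,0,0.01],
    [0,-0.09,0,0,0,0,0.01],
    [0,-0.13,0,0,0,0,0.01],
    [0,-0.149,0,0,0,0,0.01],
  ],
)

```text
t: 39.35
tool_pos: [0.4232, 0.314, 0.1852]
orientation: [-0.513, 0.516, 0.486, -0.484]
contact_force: [-0.3, 0.4, -1.8]
width: 0.239
```

Emit:
apply_moves(
  increments=[
    [0,-0.04,0,0,0,0,0.01],
    [0,-0.08,0,0,0,0,0.01],
    [0,-0.12,0,0,0,0,0.01],
    [-0.001,-0.149,0,0,0,0,0.01],
    [-0.001,-0.149,0,0,0,0,0.01],
  ],
)

```text
t: 39.85
tool_pos: [0.4236, 0.3137, 0.3388]
orientation: [-0.513, 0.516, 0.489, -0.482]
contact_force: [0.7, -0.2, -1.4]
width: 0.238
```

Emit:
apply_moves(
  increments=[
    [-0.019,0,-0.011,-1,6.5,1,0.01],
    [-0.038,0,-0.022,-2,13,2.5,0.01],
    [-0.057,0,-0.033,-3,19,3.5,0.01],
    [-0.076,0.001,-0.044,-4,25,5,0.01],
    [-0.093,0.001,-0.055,-5.5,31,6,0.01],
  ],
)

```text
t: 40.35
tool_pos: [0.4729, 0.2166, 0.3374]
orientation: [-0.574, 0.675, 0.327, -0.327]
contact_force: [-0.2, -0.6, -0.6]
width: 0.237
```

Emit:
apply_moves(
  increments=[
    [-0.01,0.003,-0.019,-1,6.5,1,0.01],
    [-0.02,0.007,-0.038,-2,13,2.5,0.01],
    [-0.03,0.01,-0.057,-3,19,3.5,0.01],
    [-0.04,0.014,-0.076,-4,25,5,0.01],
    [-0.05,0.017,-0.095,-5.5,31,6,0.01],
  ],
)

```text
t: 40.85
tool_pos: [0.5231, 0.1193, 0.3353]
orientation: [-0.59, 0.781, 0.14, -0.147]
contact_force: [1.2, -0.7, -1.1]
width: 0.24
```

Emit:
apply_moves(
  increments=[
    [0.001,0.006,-0.021,-1,6.5,1,0.01],
    [0.003,0.012,-0.042,-2,13,2.5,0.01],
    [0.004,0.018,-0.063,-3,19,3.5,0.01],
    [0.006,0.024,-0.084,-4,25,5,0.01],
    [0.007,0.028,-0.104,-5.5,31,6,0.01],
  ],
)

```text
t: 41.35
tool_pos: [0.5718, 0.0221, 0.3342]
orientation: [-0.559, 0.826, -0.058, 0.044]
contact_force: [0.7, 0.6, 0.2]
width: 0.241
```

Emit:
apply_moves(
  increments=[
    [0,0,0,0,0,0,0.01],
    [0,0,0,0,0,0,0.01],
    [0,0,0,0,0,0,0.01],
    [0,0,0,0,0,0,0.01],
    [0,0,0,0,0,0,0.01],
  ],
)

```text
t: 41.85
tool_pos: [0.5716, 0.0225, 0.3344]
orientation: [-0.56, 0.826, -0.058, 0.044]
contact_force: [0.2, -1.0, -1.1]
width: 0.24
```

```bash
python3 - <<'E'
from h import *
x=held(); p,r,s=tool(); q,M=place(176.8,dx=-x); print(p); plan([(q-M[:,1]*.01,M)])
E
```

```text
grip 21.8 relay tool-x offset 0.0051 tip y 0.0296 491 F [ 0.06135868 -0.54335041 -1.51459686] t 41.9
[0.57159505 0.02244954 0.334349  ]
0 [-0.005, 0.116, 0.004] [-0.5, -1.0, 0.0]
```

Emit:
apply_moves(
  increments=[
    [-0.005,0.03,0.004,-0.5,-1,0,0.01],
    [-0.005,0.06,0.004,-0.5,-1,0,0.01],
    [-0.005,0.09,0.004,-0.5,-1,0,0.01],
    [-0.005,0.113,0.004,-0.5,-1,0,0.01],
    [-0.005,0.116,0.004,-0.5,-1,0,0.01],
  ],
)

```text
t: 42.4
tool_pos: [0.5603, -0.0163, 0.223]
orientation: [-0.556, 0.828, -0.055, 0.035]
contact_force: [-1.6, -0.0, -0.6]
width: 0.237
```

Emit:
apply_moves(
  increments=[
    [0,0.001,0,0,0,0,0.01],
    [0,0.002,0,0,0,0,0.01],
    [0,0.003,0,0,0,0,0.01],
    [0,0.005,0,0,0,0,0.01],
    [0,0.005,0,0,0,0,0.01],
  ],
)

```text
t: 42.9
tool_pos: [0.5602, -0.0181, 0.2186]
orientation: [-0.556, 0.828, -0.054, 0.035]
contact_force: [0.5, -0.3, -0.7]
width: 0.241
```

```bash
python3 - <<'E'
from h import *
x=held(); p,r,s=tool(); print(p, 'chute x of TCP',inch(p)[0],'relay',inch(p+r.as_matrix()[:,0]*x)[0], place(0)[0])
E
```

```text
grip 21.7 relay tool-x offset -0.0004 tip y 0.0287 875 F [ 0.81163268  0.29129004 -0.73242856] t 42.95
[ 0.56015754 -0.01808055  0.21856743] chute x of TCP -0.006311811542441061 relay -0.006666073622260114 [ 0.56626321 -0.02007586  0.21616824]
```

```bash
python3 - <<'E'
from h import *
c=ld('wrist'); cv2.imwrite('pics/w9.png',cv2.resize(c['color'][100:320,200:460],None,fx=3,fy=2.7))
c=env.capture('top'); cv2.imwrite('pics/t9.png',c['color'])
E
```

```text
(no output)
```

View pics/w9.png

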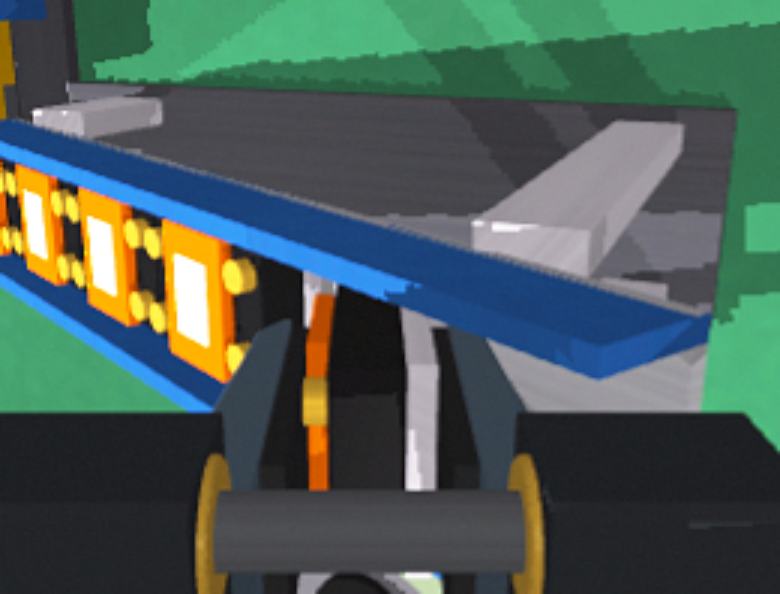

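The relay's lower part is hidden behind the near wall, so it is inside, and four orange-up relays sit below it. I'll check its offset using only the part above the wall.

```bash
python3 - <<'E'
from h import *
c=ld('wrist'); p,r,s=tool(); P=cloud(c); L=(P-p)@r.as_matrix(); v=c['color'].max(2)
m=(np.abs(L[...,2])<.007)&(L[...,1]>-.012)&(L[...,1]<.012)&(np.abs(L[...,0])<.03)&(v<70)
q=L[m]; print(m.sum(),np.median(q[:,0]))
for a in(-.01,-.005,0,.005,.01):
    k=np.abs(q[:,1]-a)<.0025; print(a,k.sum(),np.median(q[k][:,0]).round(4))
# near wall inner face chute x there
X=(P-O)@ux; hsv=cv2.cvtColor(c['color'],cv2.COLOR_BGR2HSV); b=(hsv[...,0]>95)&(hsv[...,0]<125)&(hsv[...,1]>120)&(c['depth']>0)&(P[...,2]>.1)
x=X[b]; print('wall x pct',np.percentile(x[x<0],[2,50,98]).round(4),np.percentile(x[x>0],[2,50,98]).round(4))
E
```

```text
327 -0.016835734616519993
-0.01 77 -0.0169
-0.005 69 -0.0169
0 69 -0.0169
0.005 63 -0.0168
0.01 49 -0.0167
wall x pct [-0.0317 -0.0311 -0.0249] [0.0257 0.0266 0.032 ]
```

The offset is confirmed at +5.1 mm, so the relay centre is at -1.2 mm in the track. Releasing.

Emit:
apply_moves(
  increments=[
    [0,0,0,0,0,0,0.032],
    [0,0,0,0,0,0,0.032],
    [0,0,0,0,0,0,0.032],
    [0,-0.01,0,0,0,0,0.032],
    [0,-0.02,0,0,0,0,0.032],
  ],
)

```text
t: 43.5
tool_pos: [0.5612, -0.0104, 0.2378]
orientation: [-0.556, 0.828, -0.055, 0.035]
contact_force: [-0.0, 0.0, 1.1]
width: 0.351
```

Emit:
apply_moves(
  increments=[
    [0,-0.03,0,0,0,0,0.05],
    [0,-0.06,0,0,0,0,0.05],
    [0,-0.09,0,0,0,0,0.05],
    [0,-0.1,0,0,0,0,0.05],
    [0,-0.1,0,0,0,0,0.05],
  ],
)

```text
t: 44.0
tool_pos: [0.567, 0.0279, 0.3321]
orientation: [-0.557, 0.828, -0.053, 0.036]
contact_force: [-0.3, -0.0, 0.2]
width: 0.55
```

```bash
python3 - <<'E'
from h import *
c=trkcheck(); cv2.imwrite('pics/w10.png',c['color']); p,r,s=tool(); print(p,s['t'],s['joints'])
c=cap('top'); P=cloud(c); hsv=cv2.cvtColor(c['color'],cv2.COLOR_BGR2HSV)
red=((hsv[...,0]<6)|(hsv[...,0]>174))&(hsv[...,1]>140)&(c['depth']>0)
red[:, :335]=0; red[260:]=0; vv,uu=np.where(red); print('red px',uu.mean(),vv.mean(),len(uu)); q=P[red]; q=q[(q[:,2]>.02)&(q[:,2]<.04)]
print(cv2.minAreaRect(q[:,:2].astype(np.float32)),np.median(q[:,2]))
E
```

```text
n 4348 s [-0.001  0.279] h [0.017 0.022 0.023] x [-0.023 -0.003  0.017]
floor seen s [0.278 0.329]
[0.5664052  0.02740742 0.33058986] 44.05 [ 0.16820282  0.39528261  1.26116293 -0.36982726  1.60381939 -1.26399974]
red px 394.2567567567568 227.06756756756758 74
((0.4835716187953949, -0.39507216215133667), (0.04004102200269699, 0.01772252842783928), 17.935468673706055) 0.027939481137570166
```

View pics/w10.png

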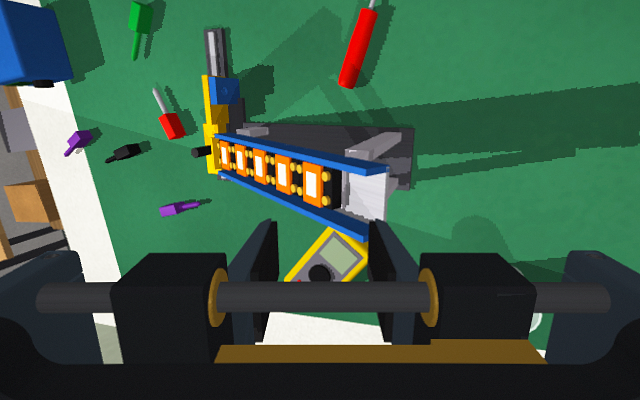

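All five relays lie flat with orange side up, filling s 0 to 0.279. The pin has been knocked and is now near (0.484, -0.395). I'll go above it and look.

```bash
python3 - <<'E'
from h import *
plan([((.52,-.15,.33),down(95)),((.50,-.395,.22),down(108))])
E
```

```text
0 [-0.023, 0.069, -0.168] [22.0, -12.0, -2.5]
1 [-0.02, 0.055, -0.121] [0.0, -6.5, 0.0]
1 [-0.033, 0.055, -0.118] [0.0, -6.5, 0.0]
```

Emit:
apply_moves(
  increments=[
    [-0.004,0.01,-0.034,4,-2,-0.5,0.05],
    [-0.009,0.025,-0.068,8,-4.5,-1,0.05],
    [-0.014,0.04,-0.102,13,-7,-1.5,0.05],
    [-0.019,0.055,-0.136,18,-9.5,-2,0.05],
    [-0.023,0.069,-0.168,22,-12,-2.5,0.05],
  ],
)

```text
t: 44.6
tool_pos: [0.5184, -0.1518, 0.3289]
orientation: [0.707, -0.706, -0.029, 0.03]
contact_force: [1.2, -0.7, -0.0]
width: 0.55
```

Emit:
apply_moves(
  increments=[
    [-0.004,0.011,-0.024,0,-1.5,0,0.05],
    [-0.008,0.022,-0.048,0,-2.5,0,0.05],
    [-0.012,0.033,-0.072,0,-4,0,0.05],
    [-0.016,0.044,-0.096,0,-5.5,0,0.05],
    [-0.02,0.055,-0.121,0,-6.5,0,0.05],
  ],
)

```text
t: 45.1
tool_pos: [0.5074, -0.2749, 0.272]
orientation: [0.705, -0.703, -0.069, 0.071]
contact_force: [0.2, -0.8, 0.2]
width: 0.553
```

Emit:
apply_moves(
  increments=[
    [-0.006,0.011,-0.024,0,-1.5,0,0.05],
    [-0.012,0.022,-0.048,0,-2.5,0,0.05],
    [-0.019,0.033,-0.072,0,-4,0,0.05],
    [-0.026,0.044,-0.096,0,-5.5,0,0.05],
    [-0.033,0.055,-0.118,0,-6.5,0,0.05],
  ],
)

```text
t: 45.6
tool_pos: [0.4969, -0.3979, 0.2147]
orientation: [0.7, -0.697, -0.108, 0.111]
contact_force: [-0.8, -0.6, 0.7]
width: 0.549
```

```bash
python3 - <<'E'
from h import *
c=cap('wrist','w11.png'); p,r,s=tool(); print(p,s['t'],s['joints'])
P=cloud(c); hsv=cv2.cvtColor(c['color'],cv2.COLOR_BGR2HSV)
red=((hsv[...,0]<6)|(hsv[...,0]>174))&(hsv[...,1]>140)&(c['depth']>0)&(np.linalg.norm(P[...,:2]-[.484,-.395],axis=2)<.08)
q=P[red]; q=q[q[:,2]>.022]; rc=cv2.minAreaRect(q[:,:2].astype(np.float32)); print('handle',rc,np.median(q[:,2]))
g=(hsv[...,1]<60)&(hsv[...,2]>60)&(P[...,2]>.008)&(P[...,2]<.022)&(np.linalg.norm(P[...,:2]-[.44,-.41],axis=2)<.07); g[250:]=0
q=P[g]; print('rod',len(q),q.mean(0) if len(q) else '', cv2.fitLine(q[:,:2].astype(np.float32),cv2.DIST_HUBER,0,.01,.01).ravel() if len(q)>5 else '')
E
```

```text
[ 0.495834   -0.40054701  0.21280875] 45.65 [-7.72259714e-01  5.15991245e-01  1.30743162e+00 -1.62277975e-03
  1.32532116e+00 -2.65321525e+00]
handle ((0.48303380608558655, -0.39650166034698486), (0.043322525918483734, 0.018705569207668304), 18.29412078857422) 0.027381492023619447
rod 427 [ 0.43855691 -0.41145716  0.0173522 ] [ 0.95082945  0.30971488  0.4385569  -0.41145715]
```

View pics/w11.png

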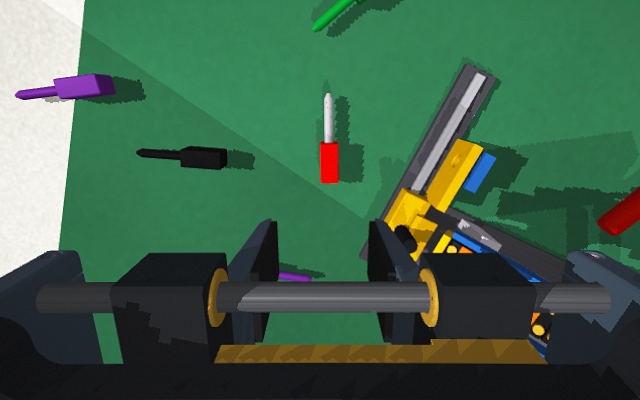

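The red pin is at (329,160) with its rod pointing up at (328,105). Handle centre is (0.483, -0.3965), heading about -162°.

```bash
python3 - <<'E'
from h import *
plan([((.483,-.3965,.06),down(108.1)),((.483,-.3965,.008),down(108.1))])
E
```

```text
0 [-0.01, 0.153, 0.007] [-0.5, -0.5, -0.5]
1 [0.0, 0.052, 0.0] [0.0, 0.0, 0.0]
```

Emit:
apply_moves(
  increments=[
    [-0.004,0.03,0.003,-0.5,-0.5,-0.5,0.05],
    [-0.008,0.07,0.007,-0.5,-0.5,-0.5,0.05],
    [-0.01,0.11,0.007,-0.5,-0.5,-0.5,0.05],
    [-0.01,0.15,0.007,-0.5,-0.5,-0.5,0.05],
    [-0.01,0.153,0.007,-0.5,-0.5,-0.5,0.05],
  ],
)

```text
t: 46.15
tool_pos: [0.48, -0.3937, 0.0547]
orientation: [0.7, -0.696, -0.112, 0.112]
contact_force: [-0.6, 0.3, 0.1]
width: 0.553
```

```bash
python3 - <<'E'
from h import *
print(tool()[0]); plan([((.483,-.3965,.008),down(108.1))])
E
```

```text
[ 0.47999827 -0.39369826  0.05469951]
0 [0.002, 0.047, -0.004] [-0.5, 0.0, 0.0]
```

Emit:
apply_moves(
  increments=[
    [0.002,0.012,-0.004,-0.5,0,0,0.05],
    [0.002,0.024,-0.004,-0.5,0,0,0.05],
    [0.002,0.036,-0.004,-0.5,0,0,0.05],
    [0.002,0.045,-0.004,-0.5,0,0,0.05],
    [0.002,0.045,-0.004,-0.5,0,0,0.05],
  ],
)

```text
t: 46.65
tool_pos: [0.4827, -0.3963, 0.0089]
orientation: [-0.697, 0.699, 0.112, -0.112]
contact_force: [-0.1, 0.4, 0.5]
width: 0.547
```

Emit:
apply_moves(
  increments=[
    [0,0,0,0,0,0,0.01],
    [0,0,0,0,0,0,0.01],
    [0,0,0,0,0,0,0.01],
    [0,0,0,0,0,0,0.01],
    [0,0,0,0,0,0,0.01],
  ],
  squeeze=25,
)

```text
t: 47.15
tool_pos: [0.4828, -0.3963, 0.0092]
orientation: [-0.697, 0.699, 0.112, -0.112]
contact_force: [0.1, 1.0, 5.1]
width: 0.219
```

```bash
python3 - <<'E'
from h import *
p,r,s=tool(); print(p,r.as_matrix().round(3).tolist(),s['width']*91.2,s['contact_force'],s['t'])
# pin centre in tool frame: handle centre (.483,-.3965,.014)
g=r.inv().apply(np.array([.483,-.3965,.014])-p); print('grip in tool',g.round(4))
M=down(-7.4); 
def tcp(y): return ch(-.095,y,.040)-M@np.array([g[0],g[1],0])
# stand-off: pin grip at y=-0.036-0.074-0.03
plan([((p[0],p[1],.15),r.as_matrix()),(tcp(-.15)+[0,0,.11],M)])
E
```

```text
[ 0.48276301 -0.39633127  0.00923568] [[0.95, 0.0, -0.313], [0.313, -0.003, 0.95], [-0.001, -1.0, -0.002]] 19.997433799427597 [0.09929071 0.98574285 5.07998654] 47.15
grip in tool [ 0.0002 -0.0048 -0.0002]
0 [0.0, -0.141, 0.0] [0.0, 0.0, 0.0]
1 [-0.018, 0.002, 0.01] [0.0, 38.5, 0.0]
1 [-0.02, 0.001, -0.003] [0.0, 38.5, 0.0]
1 [-0.014, 0.002, -0.015] [0.0, 38.5, 0.0]
```

Emit:
apply_moves(
  increments=[
    [0,-0.02,0,0,0,0,0.01],
    [0,-0.05,0,0,0,0,0.01],
    [0,-0.09,0,0,0,0,0.01],
    [0,-0.13,0,0,0,0,0.01],
    [0,-0.141,0,0,0,0,0.01],
  ],
)

```text
t: 47.65
tool_pos: [0.4841, -0.3973, 0.1546]
orientation: [-0.696, 0.701, 0.113, -0.111]
contact_force: [0.5, -0.2, -1.6]
width: 0.216
```

Emit:
apply_moves(
  increments=[
    [-0.004,0,0.002,0,8,0,0.01],
    [-0.008,0.001,0.004,0,16,0,0.01],
    [-0.012,0.001,0.007,0,24,0,0.01],
    [-0.016,0.002,0.01,0,32,0,0.01],
    [-0.018,0.002,0.01,0,38.5,0,0.01],
  ],
)

```text
t: 48.15
tool_pos: [0.4632, -0.3929, 0.1517]
orientation: [-0.694, 0.698, -0.125, 0.128]
contact_force: [-0.3, -0.9, -1.0]
width: 0.214
```

Emit:
apply_moves(
  increments=[
    [-0.004,0,0,0,8,0,0.01],
    [-0.008,0.001,-0.001,0,16,0,0.01],
    [-0.012,0.001,-0.002,0,24,0,0.01],
    [-0.016,0.001,-0.003,0,32,0,0.01],
    [-0.02,0.001,-0.003,0,38.5,0,0.01],
  ],
)

```text
t: 48.65
tool_pos: [0.4429, -0.3884, 0.15]
orientation: [-0.613, 0.615, -0.349, 0.352]
contact_force: [0.5, -0.1, -1.1]
width: 0.215
```

Emit:
apply_moves(
  increments=[
    [-0.003,0,-0.003,0,8,0,0.01],
    [-0.006,0.001,-0.006,0,16,0,0.01],
    [-0.009,0.001,-0.009,0,24,0,0.01],
    [-0.012,0.002,-0.012,0,32,0,0.01],
    [-0.014,0.002,-0.015,0,38.5,0,0.01],
  ],
)

```text
t: 49.15
tool_pos: [0.4224, -0.3835, 0.1472]
orientation: [-0.462, 0.463, -0.533, 0.536]
contact_force: [-0.2, -0.2, -0.9]
width: 0.214
```

```bash
python3 - <<'E'
from h import *
c=cap('wrist','w12.png'); p,r,s=tool(); print(p,s['width']*91.2,s['t'])
P=cloud(c); hsv=cv2.cvtColor(c['color'],cv2.COLOR_BGR2HSV); ok=c['depth']>0
M=down(-7.4); g=np.array([.0002,-.0048,0])
plan([(ch(-.095,-.15,.04)-M@g,M)])
L=(P-p)@r.as_matrix()
k=ok&(np.abs(L[...,1]+.0048)<.012)&(np.abs(L[...,2])<.012)&(L[...,0]<-.024)&(L[...,0]>-.08)&(hsv[...,1]<80)
q=L[k]; print('rod',k.sum())
for a in(-.03,-.04,-.05,-.06,-.07):
    z=q[np.abs(q[:,0]-a)<.004]; 
    if len(z): print(a,len(z),'z',z[:,2].mean().round(4),'ytop',z[:,1].min().round(4))
print('tip',q[:,0].min())
yl=(hsv[...,0]>18)&(hsv[...,0]<34)&(hsv[...,1]>130)&ok&(P[...,2]>.045)
C=P-O; X=C@ux;Y=C@uy; m=yl&(X<-.04)&(X>-.2); print('yl lug top x',np.percentile(X[m],[1,99]).round(4),'y',np.percentile(Y[m],[1,99]).round(4),np.median(P[m][:,2]))
bl=(hsv[...,0]>95)&(hsv[...,0]<125)&(hsv[...,1]>130)&ok&(P[...,2]>.054)&(P[...,2]<.066)&(X<-.06)&(X>-.13); print('blue x',np.percentile(X[bl],[1,99]).round(4),'y',np.percentile(Y[bl],[1,99]).round(4))
kn=(hsv[...,2]<60)&(P[...,2]>.074)&(P[...,2]<.082)&(np.abs(X)<.02)&(np.abs(Y+.048)<.02)
if kn.any(): print('knob',inch(P[kn].mean(0)))
E
```

```text
[ 0.42201371 -0.38356602  0.14722173] 19.72737965218191 49.2
0 [0.0, 0.112, 0.001] [0.0, -1.0, 0.0]
rod 1798
-0.03 295 z 0.0003 ytop -0.011
-0.04 311 z 0.0002 ytop -0.0106
-0.05 322 z 0.0001 ytop -0.0105
-0.06 331 z 0.0 ytop -0.0106
-0.07 154 z 0.0 ytop -0.009
tip -0.07113087079620543
yl lug top x [-0.1338 -0.0465] y [-0.1274 -0.0274] 0.2524775648054495
blue x [-0.1139 -0.0753] y [-0.023  -0.0105]
knob [-0.00120486 -0.04890759  0.07749179]
```

View pics/w12.png

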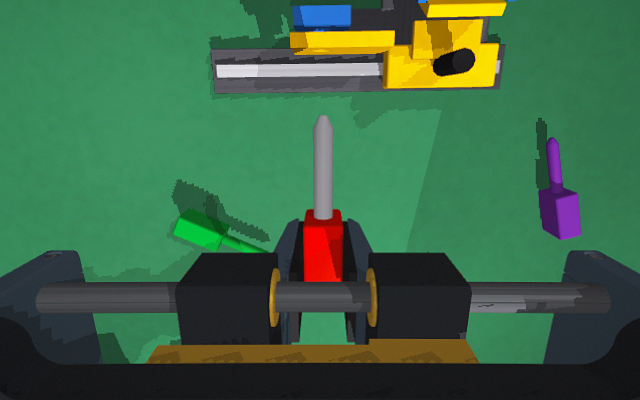

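The pin is held straight, with its tip at (323,118). The lugs are at (340,38), and the blue lug measures at its nominal chute place (-0.0946, -0.0168). Lowering to hole height and approaching.

Emit:
apply_moves(
  increments=[
    [0,0.03,0.001,0,-1,0,0.01],
    [0,0.06,0.001,0,-1,0,0.01],
    [0,0.09,0.001,0,-1,0,0.01],
    [0,0.11,0.001,0,-1,0,0.01],
    [0,0.112,0.001,0,-1,0,0.01],
  ],
)

```text
t: 49.7
tool_pos: [0.4221, -0.3829, 0.0327]
orientation: [0.466, -0.467, 0.532, -0.532]
contact_force: [-0.2, -0.3, -1.3]
width: 0.218
```

Emit:
apply_moves(
  increments=[
    [-0.008,0,0,0,0,0,0.01],
    [-0.016,0,0,0,0,0,0.01],
    [-0.024,0,0,0,0,0,0.01],
    [-0.03,0,0,0,0,0,0.01],
    [-0.03,0,0,0,0,0,0.01],
  ],
)

```text
t: 50.2
tool_pos: [0.4262, -0.3522, 0.0332]
orientation: [-0.466, 0.467, -0.531, 0.531]
contact_force: [-0.8, 1.0, -1.2]
width: 0.216
```

```bash
cat > pin.py <<'E'
from h import *
c=cap('wrist'); p,r,s=tool(); Rm=r.as_matrix()
P=cloud(c); hsv=cv2.cvtColor(c['color'],cv2.COLOR_BGR2HSV); ok=c['depth']>0
g=np.array([.0002,-.005,0]); ax=-Rm[:,0]
print('tcp',inch(p).round(4),'pin grip',inch(p+Rm@g).round(4),'tip',inch(p+Rm@g+.074*ax).round(4),'axis',np.round([ax@ux,ax@uy,ax[2]],3),'F',np.round(s['contact_force'],1),'grip',round(s['width']*91.2,1),'t',s['t'])
L=(P-p)@Rm; k=ok&(np.abs(L[...,1]+.005)<.012)&(np.abs(L[...,2])<.012)&(L[...,0]<-.026)&(L[...,0]>-.066)&(hsv[...,1]<80); C=P-O
if k.sum()>20: q=P[k]; print('rod x',np.median(C[k]@ux).round(4),'top z',np.percentile(q[:,2],99).round(4),k.sum())
cv2.imwrite('pics/pin_last.png',c['color'])
plan([(ch(-.095,-.12,.04)-down(-7.4)@g,down(-7.4))])
E
python3 pin.py
```

```text
tcp [-0.096  -0.1185  0.0331] pin grip [-0.096  -0.1187  0.0381] tip [-0.0959 -0.0447  0.038 ] axis [ 0.001  1.    -0.001] F [ 0.1  0.1 -1.5] grip 19.4 t 50.25
rod x -0.0958 top z 0.0434 1570
0 [0.001, -0.002, 0.001] [0.0, 0.0, 0.0]
```

Emit:
apply_moves(
  increments=[
    [0,-0.002,0.001,0,0,0,0.01],
    [-0.004,-0.002,0.001,0,0,0,0.01],
    [-0.008,-0.002,0.001,0,0,0,0.01],
    [-0.012,-0.002,0.001,0,0,0,0.01],
    [-0.016,-0.002,0.001,0,0,0,0.01],
  ],
)

```text
t: 50.75
tool_pos: [0.4293, -0.3366, 0.035]
orientation: [-0.466, 0.467, -0.531, 0.532]
contact_force: [0.8, -0.3, -0.7]
width: 0.219
```

```bash
python3 pin.py
```

```text
tcp [-0.0952 -0.1014  0.035 ] pin grip [-0.0951 -0.1016  0.04  ] tip [-0.0951 -0.0276  0.04  ] axis [ 0.001  1.    -0.001] F [-0.4  1.3 -0.8] grip 19.9 t 50.8
rod x -0.0947 top z 0.0452 1469
0 [0.018, 0.0, 0.0] [0.0, 0.0, 0.0]
```

Tip is 8 mm into the lug with no contact force. Continuing.

Emit:
apply_moves(
  increments=[
    [-0.003,0,0,0,0,0,0.01],
    [-0.006,0,0,0,0,0,0.01],
    [-0.009,0,0,0,0,0,0.01],
    [-0.012,0,0,0,0,0,0.01],
    [-0.015,0,0,0,0,0,0.01],
  ],
)

```text
t: 51.3
tool_pos: [0.4312, -0.3209, 0.035]
orientation: [0.466, -0.467, 0.531, -0.531]
contact_force: [0.5, -1.0, 0.3]
width: 0.22
```

Emit:
apply_moves(
  increments=[
    [-0.003,0,0,0,0,0,0.01],
    [-0.006,0,0,0,0,0,0.01],
    [-0.009,0,0,0,0,0,0.01],
    [-0.012,0,0,0,0,0,0.01],
    [-0.015,0,0,0,0,0,0.01],
  ],
)

```text
t: 51.8
tool_pos: [0.4332, -0.3058, 0.035]
orientation: [0.466, -0.467, 0.531, -0.531]
contact_force: [-0.8, -0.1, -1.1]
width: 0.216
```

```bash
python3 pin.py
```

```text
tcp [-0.0952 -0.0705  0.035 ] pin grip [-0.0952 -0.0707  0.04  ] tip [-0.0952  0.0033  0.0399] axis [ 0.001  1.    -0.001] F [ 0.1  0.5 -1.6] grip 19.8 t 51.85
rod x -0.0948 top z 0.0453 427
0 [0.049, 0.0, 0.0] [0.0, 0.0, 0.0]
```

Emit:
apply_moves(
  increments=[
    [-0.003,0,0,0,0,0,0.01],
    [-0.006,0,0,0,0,0,0.01],
    [-0.009,0,0,0,0,0,0.01],
    [-0.011,0,0,0,0,0,0.01],
    [-0.011,0,0,0,0,0,0.01],
  ],
)

```text
t: 52.35
tool_pos: [0.4346, -0.2942, 0.035]
orientation: [0.466, -0.467, 0.532, -0.531]
contact_force: [0.1, 1.0, 0.1]
width: 0.219
```

Emit:
apply_moves(
  increments=[
    [-0.0005,0,0,0,0,0,0.01],
    [-0.001,0,0,0,0,0,0.01],
    [-0.0015,0,0,0,0,0,0.01],
    [-0.002,0,0,0,0,0,0.01],
    [-0.002,0,0,0,0,0,0.01],
  ],
)

```text
t: 52.85
tool_pos: [0.4348, -0.2922, 0.035]
orientation: [0.466, -0.467, 0.532, -0.531]
contact_force: [0.8, -0.2, -0.4]
width: 0.219
```

```bash
python3 pin.py
```

```text
tcp [-0.0953 -0.0573  0.035 ] pin grip [-0.0953 -0.0575  0.04  ] tip [-0.0952  0.0165  0.0399] axis [ 0.     1.    -0.001] F [ 0.4 -0.1 -1.2] grip 19.7 t 52.9
rod x -0.095 top z 0.0479 859
0 [0.063, 0.0, 0.0] [0.0, 0.0, 0.0]
```

Emit:
apply_moves(
  increments=[
    [-0.0005,0,0,0,0,0,0.01],
    [-0.001,0,0,0,0,0,0.01],
    [-0.0015,0,0,0,0,0,0.01],
    [-0.002,0,0,0,0,0,0.01],
    [-0.002,0,0,0,0,0,0.01],
  ],
)

```text
t: 53.4
tool_pos: [0.4351, -0.2904, 0.035]
orientation: [0.466, -0.467, 0.531, -0.531]
contact_force: [-2.9, -2.7, -1.5]
width: 0.215
```

```bash
python3 pin.py
```

```text
tcp [-0.0953 -0.0555  0.035 ] pin grip [-0.0953 -0.0557  0.04  ] tip [-0.0952  0.0183  0.0399] axis [ 0.     1.    -0.001] F [-1.7 -3.1 -0.6] grip 20.0 t 53.45
rod x -0.0954 top z 0.0482 904
0 [0.064, 0.0, 0.0] [0.0, 0.0, 0.0]
```

First contact (about 3 N), so the handle face meets the lug. I'll open and withdraw straight up.

Emit:
apply_moves(
  increments=[
    [0,0,0,0,0,0,0.045],
    [0,0,0,0,0,0,0.045],
    [0,0,0,0,0,0,0.045],
    [0,0,0,0,0,0,0.045],
    [0,0,0,0,0,0,0.045],
  ],
)

```text
t: 53.95
tool_pos: [0.4351, -0.2904, 0.035]
orientation: [0.466, -0.467, 0.531, -0.531]
contact_force: [-0.5, -0.4, -0.1]
width: 0.494
```

Emit:
apply_moves(
  increments=[
    [0,-0.02,0,0,0,0,0.045],
    [0,-0.05,0,0,0,0,0.045],
    [0,-0.09,0,0,0,0,0.045],
    [0.02,-0.13,0,0,0,0,0.045],
    [0.04,-0.17,0,0,0,0,0.045],
  ],
)

```text
t: 54.45
tool_pos: [0.4299, -0.3298, 0.2068]
orientation: [0.466, -0.467, 0.531, -0.531]
contact_force: [1.8, 0.1, -1.7]
width: 0.49
```

Emit:
apply_moves(
  increments=[
    [0.03,-0.02,0,0,0,0,0.045],
    [0.06,-0.04,0,0,0,0,0.045],
    [0.06,-0.04,0,0,0,0,0.045],
    [0.06,-0.04,0,0,0,0,0.045],
    [0.06,-0.04,0,0,0,0,0.045],
  ],
)

```text
t: 54.95
tool_pos: [0.422, -0.3881, 0.2459]
orientation: [0.466, -0.467, 0.532, -0.53]
contact_force: [-0.0, 0.2, -0.3]
width: 0.493
```

```bash
python3 - <<'E'
from h import *
c=cap('wrist'); p,r,s=tool(); print(p,s['contact_force'],s['t'])
cv2.imwrite('pics/w13.png',c['color'])
P=cloud(c); hsv=cv2.cvtColor(c['color'],cv2.COLOR_BGR2HSV); ok=c['depth']>0; C=P-O; X=C@ux;Y=C@uy
red=((hsv[...,0]<6)|(hsv[...,0]>174))&(hsv[...,1]>140)&ok&(np.abs(X+.095)<.04)&(np.abs(Y+.06)<.05)
print('handle x',np.percentile(X[red],[2,98]).round(4),'y',np.percentile(Y[red],[2,98]).round(4),'z',np.percentile(P[red][:,2],[2,98]).round(4))
kn=(hsv[...,2]<60)&(P[...,2]>.074)&(P[...,2]<.082)&(np.abs(X)<.02)&(np.abs(Y+.048)<.02); print('knob',inch(P[kn].mean(0)) if kn.any() else None)
trkcheck(); t=env.capture('top'); cv2.imwrite('pics/t13.png',t['color'])
E
```

```text
[ 0.42206954 -0.388006    0.2459242 ] [-0.10053633  0.56824816 -0.57244563] 55.0
handle x [-0.1054 -0.0864] y [-0.0835 -0.0404] z [0.0305 0.0509]
knob [-0.00101975 -0.04903836  0.07753391]
n 1822 s [-0.007  0.021] h [0.017 0.022 0.029] x [-0.022 -0.002  0.021]Traceback (most recent call last):
  File "<stdin>", line 8, in <module>
  File "h.py", line 65, in trkcheck
    f=(c['depth']>0)&(np.abs(X)<.02)&(np.abs(h)<.006)&(s>0)&(s<.33); print('floor seen s',np.percentile(s[f],[1,99]).round(3))
                                                                                          ~~~~~~~~~~~~~^^^^^^^^^^^^^
    return _quantile_unchecked(
        a, q, axis, out, overwrite_input, method, keepdims, weights)
    return _ureduce(a,
                    func=_quantile_ureduce_func,
    ...<5 lines>...
                    overwrite_input=overwrite_input,
                    method=method)
    r = func(a, **kwargs)
    result = _quantile(arr,
                       quantiles=q,
    ...<2 lines>...
                       out=out,
                       weights=wgt)
    slices_having_nans = np.isnan(arr[-1, ...])
                                  ~~~^^^^^^^^^
IndexError: index -1 is out of bounds for axis 0 with size 0
```

View pics/w13.png

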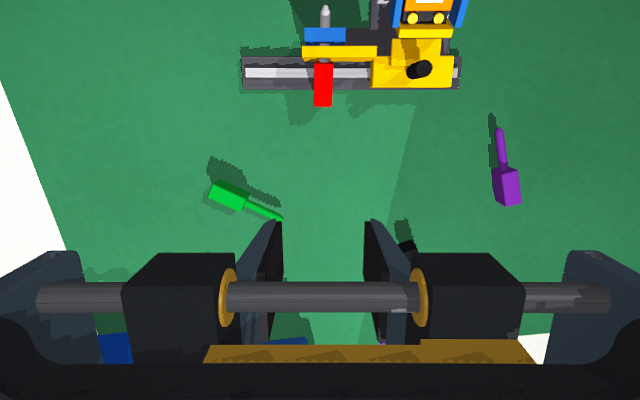

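The pin is through both lugs, with its tip showing past the blue lug at (325,8). A last numeric check of the tip and relays, then one top view.

```bash
python3 - <<'E'
from h import *
c=ld('wrist'); P=cloud(c); hsv=cv2.cvtColor(c['color'],cv2.COLOR_BGR2HSV); C=P-O; X=C@ux;Y=C@uy
k=(c['depth']>0)&(hsv[...,1]<80)&(np.abs(X+.095)<.008)&(Y>-.012)&(Y<.04)&(P[...,2]>.033)&(P[...,2]<.065); print('tip',k.sum(),'y',np.percentile(Y[k],[2,99]).round(4),'z',np.percentile(P[k][:,2],[5,95]).round(4),'x',np.median(X[k]).round(4))
t=cap('top'); P=cloud(t); C=P-O; X=C@ux;Y=C@uy; Z=P[...,2]-.05; s=Y*np.cos(B)+Z*np.sin(B); h=-Y*np.sin(B)+Z*np.cos(B)
m=(t['depth']>0)&(np.abs(X)<.02)&(h>.012)&(h<.06)&(s>-.01)&(s<.33); print('relays s',np.percentile(s[m],[2,98]).round(3),'h',np.percentile(h[m],[5,50,95]).round(3))
cv2.imwrite('pics/t13.png',cv2.resize(t['color'][120:300,170:440],None,fx=2.9,fy=2.9,interpolation=cv2.INTER_CUBIC))
E
```

```text
tip 202 y [-0.0081  0.0111] z [0.045  0.0495] x -0.0939
relays s [-0.001  0.278] h [0.017 0.022 0.026]
```

View pics/t13.png

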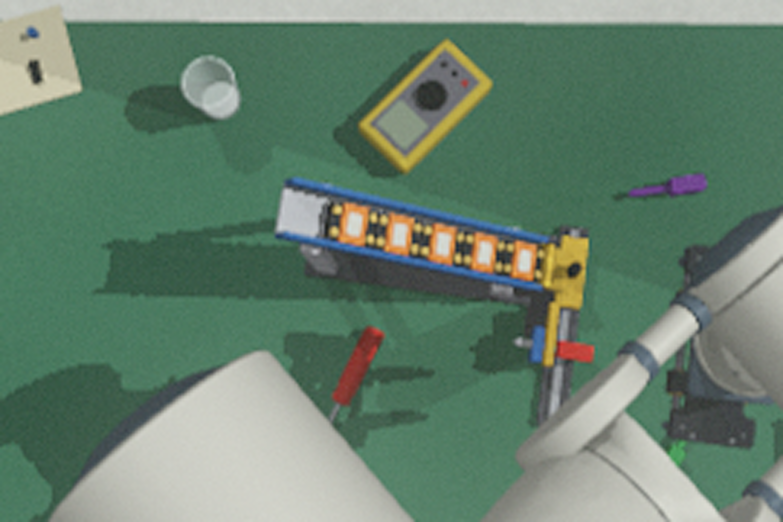

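Everything reads within limits (pin tip at chute y≈0.011–0.012 against 0.007–0.024, carriage shut, relays flat), so I'm handing it in.

```bash
python3 -c "
from h import *
print(tool()[2]['contact_force'],tool()[2]['t']); print(env.job_done())"
```

```text
[ 0.58015902 -0.07248569 -0.20174073] 55.1
the job is handed in; nothing more can be done
None
```

I slid the carriage shut, loaded all five relays, pushed the locking pin through both lugs and released it. I handed the job in at about 55 s of the 210 s; no verdict is reported.

**Last checks:**
- **Carriage:** the knob reads at chute x about -1 mm, which matches fully shut. It met the end stop at about 25 N when I slid it.
- **Relays:** all five lie flat in one row, terminals up, filling the track from 0 to about 0.278 m. Their tops read about 22 mm above the floor.
- **Pin:** it went in to first contact (about 3 N). After release it reads slightly less deep:
  - The tip is at chute y about 11–12 mm, against the 7–24 mm allowed. While gripped, the arm's pose put it at about 18 mm.
  - The handle is about 4 mm off the lug, and the pin tilts tip up, as the task said it would.
  - I did not push it further, because it was inside the limits.
- **Bystanders:** in the last top view the multimeter, beaker and screwdriver look undisturbed. I did not measure their positions.
- **Robot:** it is clear of everything, with contact force near zero.

The pin was knocked aside during the run, so I found it again from a close wrist view before picking it up.

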